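# Hang the rest bracket on the slotted upright and lay the hex blank on it, mark up

## Task

Hook the blue bracket's two claws into the two slots of the grey upright and press it down until the red catch snaps out over it. Then roll the hexagonal blank over so that its yellow-marked flat is on top and lay it crosswise in the locked bracket's saddle, mark still on top; let go of everything and leave the other tools where they are.

Things in the scene. Friction and masses are not known exactly. Their poses are not given: they have to be found in the camera images.
- upright: Grey slotted upright, 60 mm wide, fixed on a dark foot 105 x 130 x 10 mm. Origin at bench height on the centre line of its front face; x points away from the robot, into the face, z up. Front plate 5 mm thick, hollow behind. On the centre line two slots, each 12 mm wide, 106 to 134 and 148 to 176 mm above the bench.
- shelf_edge (a point): Middle of the front lower edge of the small shelf on top of the upright, 85 mm in front of the face, 298 mm above the bench; the shelf is 150 mm wide. It keeps a hand from coming straight down over the bracket's place: tilt the hand about 30 degrees (25 to 40), leaning back towards the robot.
- seat (a point): Point on the centre line of the upright's front face, 90 mm above the bench, axes as the upright's. bracket_back lies here when the bracket is seated. To hook: hold the bracket level with bracket_back 16 mm (within 3 mm) above this height, push it in until its back meets the face, then press straight down 16 mm.
- catch (a joint): Sprung red round-nosed catch, 22 mm wide, standing out 4.3 mm from the upright's face 186 mm above the bench. Value: m pushed in, 0 = out, at most 0.008; spring 4 N plus 2.5 N per mm. The bracket's top ridge pushes it in on the way down (10 to 15 N of downward push); it snaps out above the ridge when the bracket is down.
- bracket: Blue bracket, 0.35 kg, standing on its underside on the bench. Origin under the arm; x along the arm towards the claws, z up. Arm: flat-sided bar 36 mm wide (y), 30 mm high, x = -62 to 75 mm, to be gripped across its sides. Spine at x = 61 to 75 mm up to z = 91 mm, with a ridge at its top and a groove under it that clears the catch while raised; small rib before it, x = 40 to 61 mm.
- bracket_back (a point): Point at the lower edge of the bracket's back plane, on its centre line (75, 0, 0 mm in the bracket's frame), axes as the bracket's.
- claw_top (a point): Tip of the upper steel claw (84.2, 0, 45 mm in the bracket's frame); the lower one is 42 mm below. Both are 7 mm thick (y) and reach 12.2 mm beyond the back plane. Their shanks are at z = 16 to 25 and 58 to 67 mm; the tips, 6 mm thick, turn down 13 mm below the shanks, leaving 6.2 mm for the plate.
- saddle (a point): Point on the bracket where the blank's centre lies when seated (-30, 0, 48 mm in the bracket's frame), axes as the bracket's. The saddle is a flat at z = 30 mm between two slanting lips up to 38 mm high that reach from x = -54 to -6 mm, as wide as the arm; the blank's ends overhang it by 13 mm each side.
- hex_blank: Aluminium hexagonal blank, 36 mm across flats, flats 20.8 mm wide, 62 mm long, 0.25 kg, on the bench. Origin at its centre; y: long axis (flat ends at +-31 mm, good to grip), z: outward normal of the yellow-striped flat. That flat starts slanting up on the robot's side, 60 degrees from the top: one roll away from the robot brings it up (push up and over in an arc: a level push makes it slide).
- tape_measure: Yellow pocket tape measure, 36 x 78 x 60 mm, bystander; leave it alone. Origin under its centre.
- oil_can: Grey thumb oiler, 69 x 80 x 156 mm, bystander; leave it alone. Origin under its centre.
- wood_block: Brown hardwood block, 45 x 90 x 34 mm, bystander; leave it alone. Origin under its centre.
- tin_cup: Grey open tin with screws, 72 mm across, 74 mm high, bystander; leave it alone. Origin under its centre.
- pliers: Blue-handled pliers lying flat, 53 x 176 x 14 mm, bystander; leave them alone. Origin under their centre.
- screwdriver_1: Yellow-handled screwdriver, 27 x 169 x 30 mm, bystander; leave it alone. Origin under its centre.

How it is judged:
On the way:
1. the bracket is hooked, pressed down and locked under the catch, before the blank is laid on it (z of bracket_back in the frame of seat between -0.004 and 0.004 m and x of bracket_back in the frame of seat between -0.004 and 0.004 m and y of bracket_back in the frame of seat between -0.004 and 0.004 m and angle between the x axis of bracket and the x axis of upright, either way round below 0.08 rad and angle between bracket's own z axis and vertical below 0.08 rad and value of joint catch below 0.0015 m and distance between hex_blank and saddle above 0.05 m), for 0.2 s.
At the end, for the whole second after the job is handed in: Bracket hung by both claws, fully down and flush (each way within 4 mm, 0.08 rad) with the catch out again (in by under 1.5 mm); blank at rest in the saddle (6 mm along the arm, 15 mm sideways, 4 mm in height), crosswise to 0.15 rad, marked flat on top to 0.15 rad (z of bracket_back in the frame of seat between -0.004 and 0.004 m and x of bracket_back in the frame of seat between -0.004 and 0.004 m and y of bracket_back in the frame of seat between -0.004 and 0.004 m and angle between the x axis of bracket and the x axis of upright, either way round below 0.08 rad and angle between bracket's own z axis and vertical below 0.08 rad and value of joint catch below 0.0015 m and x of hex_blank in the frame of saddle between -0.006 and 0.006 m and y of hex_blank in the frame of saddle between -0.015 and 0.015 m and z of hex_blank in the frame of saddle between -0.004 and 0.004 m and angle between hex_blank's own z axis and vertical below 0.15 rad and angle between the y axis of hex_blank and the y axis of bracket, either way round below 0.15 rad and linear speed of hex_blank below 0.02 m/s); the robot touches nothing.
It fails at once if a bystander is moved by more than 30 mm (distance of any of tape_measure, oil_can, wood_block, tin_cup, pliers, screwdriver_1 from where it was at the start of the episode above 0.03 m).
It also fails if it takes over 72 s, if anything falls off the work surface, if the arm or the gripper's body presses on something with over 40 N, if the wrist force passes 120 N, or if a joint passes its speed limit or range.

## Robot

A 6-joint arm with a two-finger parallel gripper is mounted at the origin on a cart in front of the work surface, level with it; the furniture and walls round the work are solid. World frame = base frame: x ahead of the robot, y to its left, z up, the work surface at z = 0. Lengths are in m, angles in rad, forces in N, time in s.
With the tool pointing down it reaches from about 0.2 to 0.875 m from the base axis. Payload 3.4 kg.
Tool frame: the origin (TCP) lies between the finger pads; the fingertips stand 17 mm ahead of it and the grasp point (between the pads) lies 2 mm behind it (tip_extent is the distance from the TCP to the fingertips, in m); z points along the fingers, y is the direction in which the jaws open and shut (so a half turn about z gives the same grasp; the last joint's range is limited). The gripper opens to 94 mm and grips with 3 to 60 N. Pads are 16 mm wide; open, the fingers measure 119 mm over their backs; the gripper's body (75 mm by 177 mm) begins 78 mm behind the grasp point.
Start: joints at [1.192, 0.276, 1.505, -0, 1.361, -0.121], TCP at [0.147, 0.556, 0.222] pointing down, gripper open.
Joint ranges: [-2.89, 2.89], [-0.75, 2.08], [0.22, 2.7], [-1.18, 4.32], [0.11, 2.71], [-2.7, 2.7]. Speed limits (rad/s): [2.57, 2.57, 3.14, 3.14, 3.14, 3.14].

## Interface

Orientations are given as a unit quaternion [w, x, y, z].
In Python, from station import read_state, snapshot, calibration, job_done, tip_extent gives the robot as it stands.
- The arm moves only by the shell command python3 -m crank 'ROWS' [FORCE]. ROWS is JSON, a list of rows, each a list of 7 numbers: the shift along the world's x, y, z in mm, then the turn, a rotation vector about the world's x, y, z in rad, then the finger opening in mm, from 0 to 94. In form: [[dx, dy, dz, rx, ry, rz, claw], ...]. A call has 1 to 8 rows; each row is the pose to reach, as a shift and turn from the pose commanded when the call began; what a row does not reach only later rows make up. A row lasts 1/10 s, in which the tool goes at most 50 mm and 8.59 degrees, less where a joint would pass 70% of its speed; a pose out of reach is approached as far as the arm can. A call with a gripper value outside its range is refused whole. The fingers move at their own pace and stop on an object; FORCE is the grip in N (left out, the last holds). Time passes only in rows, so rows that repeat a pose let the fingers close. It gives the time, the measured TCP pose, the force and the opening at its end, in the units of the state.
- read_state(): the state, without advancing time (a new reading comes with each control period).
- snapshot(name): name is "side" or "top"; returns the picture (384x512x3 uint8, red, green, blue); there is no depth.
- calibration(name): a dict with "camera_matrix" (3x3 intrinsics, pixels), "rvec" (rotation vector, rad) and "tvec" (3), from world to camera coordinates, as OpenCV has them. Camera axes: x right, y down, z forward; pixel columns grow to the right and rows downward; lengths in m; the calibration is good to about 2 mm. A picture is of the moment at which its call begins. calibration takes no time and is no camera call.
- job_done(): hands the job in, once; it reports no verdict.
The state is a dict: "t": time; "joints": joint angles; "joint_vel": joint speeds; "joint_efforts": joint torques, N m; "eef_pos": TCP position; "tool_rot": TCP orientation; "wrist_force": force on the tool from outside, world axes, zero at the start; "ft_torque": the same for the moment, N m; "finger_gap": opening from 0.0 (shut) to 1.0 (fully open).
Only numpy, scipy, OpenCV 4.12 (cv2) and the standard library are available. Lean on these libraries where they do the work, as an engineer would, in place of code of your own. Each camera call takes 0.05 s, during which the arm holds its last target.

## Working session

There is one attempt and no reset: what is moved stays moved. The work goes in short steps, Python scripts to look and compute and a shell command to move; the robot and the scene stay as the last step left them, time stands still between calls to the robot, and variables do not carry over. Pictures are saved under pics/ and viewed, and the job is handed in when it is done.

```bash
ls; mkdir -p pics
python3 - <<'E'
from station import *
import cv2,numpy as np
print(read_state(), tip_extent)
for n in("side","top"):
    cv2.imwrite(f"pics/{n}0.png",snapshot(n)[:,:,::-1]); c=calibration(n); print(n,c)
    R=cv2.Rodrigues(np.array(c["rvec"]))[0]; print(-R.T@np.array(c["tvec"]).ravel())
E
```

```text
pics
{'t': 0.0, 'joints': array([ 1.19199130e+00,  2.76581308e-01,  1.50612213e+00, -6.77838720e-06,
        1.36068055e+00, -1.21011503e-01]), 'joint_vel': array([-0.00165682, -0.00062622,  0.00035777, -0.00035328, -0.00125551,
       -0.00046275]), 'joint_efforts': array([-1.63972727e-04, -4.04576576e+01, -2.37231588e+01,  6.99269283e-02,
        3.44600820e-02, -1.55599214e-04]), 'eef_pos': array([0.14641019, 0.55549615, 0.2216169 ]), 'tool_rot': array([-2.18301900e-04,  1.28539379e-01,  9.91704001e-01, -8.68666808e-04]), 'wrist_force': array([-0.72023125,  0.48268472, -0.91048424]), 'ft_torque': array([-0.02239557,  0.01406918, -0.02933044]), 'finger_gap': 1.0026296762426985} 0.017
side {'camera_matrix': array([[427.51876492,   0.        , 250.19614424],
       [  0.        , 427.51876492, 188.50990238],
       [  0.        ,   0.        ,   1.        ]]), 'rvec': array([ 0.50122081, -2.40090347,  1.60897766]), 'tvec': array([0.52171015, 0.30155171, 1.33993086])}
[0.05430786 1.24169046 0.78344436]
top {'camera_matrix': array([[489.54109868,   0.        , 256.49846597],
       [  0.        , 489.54109868, 195.24481764],
       [  0.        ,   0.        ,   1.        ]]), 'rvec': array([ 1.92018732, -2.01461363,  0.46848494]), 'tvec': array([-0.03886886,  0.60894529,  1.44094578])}
[-0.09715917 -0.04045166  1.56127309]
```

View pics/side0.png

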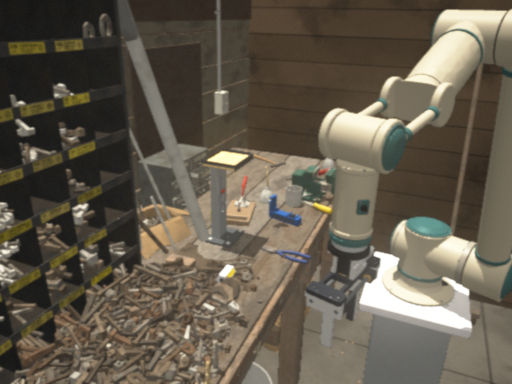

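View pics/top0.png

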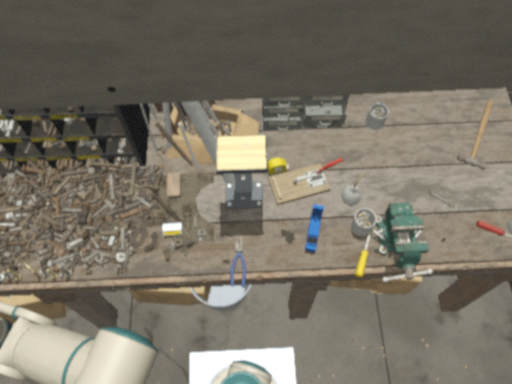

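The side view shows the upright at about (217,205), the bracket at (285,212) and the blank at (228,272). In the top view they are at (242,185), (315,228) and (172,228). Next I'll enlarge them.

```bash
cat > h.py <<'E'
from station import *
import cv2,numpy as np
def crop(n,x0,y0,x1,y1,out,img=None):
    im=snapshot(n)[:,:,::-1] if img is None else cv2.imread(img)
    s=min(800/(x1-x0),600/(y1-y0)); s=int(s)
    o=cv2.resize(im[y0:y1,x0:x1],None,fx=s,fy=s,interpolation=cv2.INTER_CUBIC)
    for i in range(x0-x0%10+10,x1,10): cv2.putText(o,str(i),((i-x0)*s,8),0,.3,(0,255,0)); cv2.line(o,((i-x0)*s,8),((i-x0)*s,14),(0,255,0))
    for i in range(y0-y0%10+10,y1,10): cv2.putText(o,str(i),(0,(i-y0)*s),0,.3,(0,255,0)); cv2.line(o,(18,(i-y0)*s),(24,(i-y0)*s),(0,255,0))
    cv2.imwrite(out,o)
def P(n):
    c=calibration(n); return c["camera_matrix"],np.array(c["rvec"]),np.array(c["tvec"])
def proj(n,X):
    K,r,t=P(n); return cv2.projectPoints(np.array(X,float).reshape(-1,1,3),r,t,K,None)[0].reshape(-1,2)
def ray(n,uv,z):
    K,r,t=P(n);R=cv2.Rodrigues(r)[0]; C=-R.T@t.ravel(); d=R.T@np.linalg.inv(K)@np.array([uv[0],uv[1],1.]); return C+d*(z-C[2])/d[2]
def tri(a,b):
    M=[]
    for n in("side","top"):
        K,r,t=P(n); M.append(K@np.c_[cv2.Rodrigues(r)[0],t.reshape(3,1)])
    X=cv2.triangulatePoints(M[0],M[1],np.array(a,float).reshape(2,1),np.array(b,float).reshape(2,1)); return (X[:3]/X[3]).ravel()
E
python3 - <<'E'
from h import *
crop("side",195,140,310,225,"pics/s1.png",img="pics/side0.png")
crop("side",190,220,270,290,"pics/s2.png",img="pics/side0.png")
crop("top",205,130,335,260,"pics/t1.png",img="pics/top0.png")
crop("top",150,210,200,245,"pics/t2.png",img="pics/top0.png")
E
```

```text
(no output)
```

View pics/s1.png

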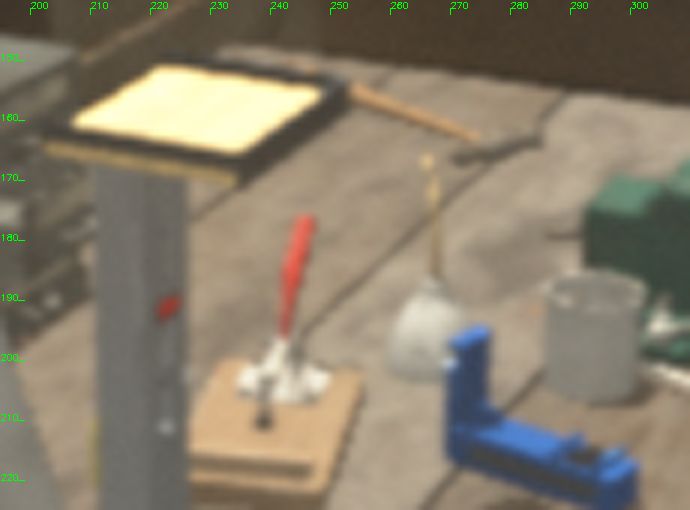

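View pics/s2.png

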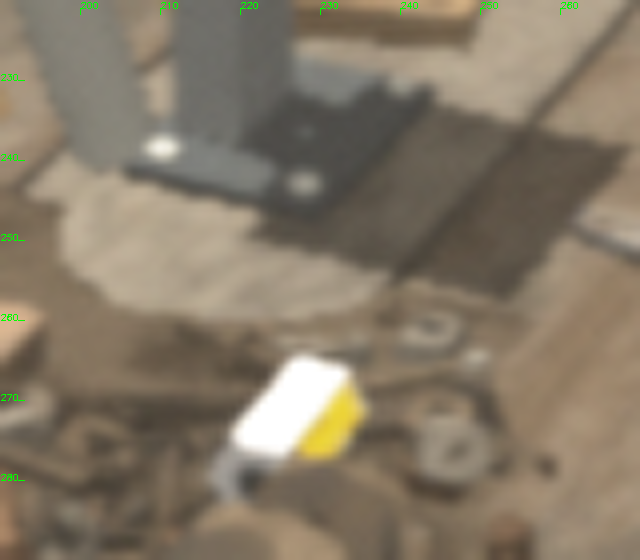

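View pics/t1.png

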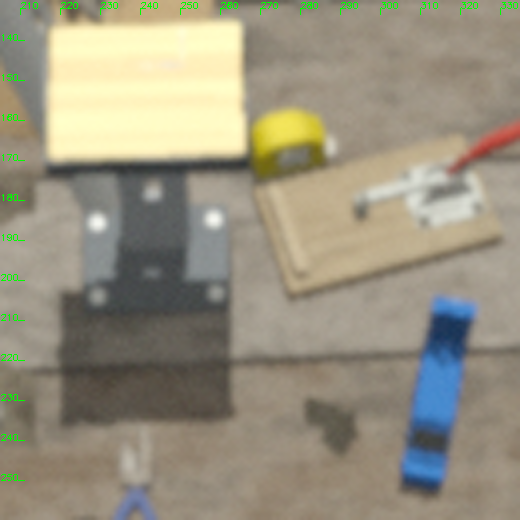

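View pics/t2.png

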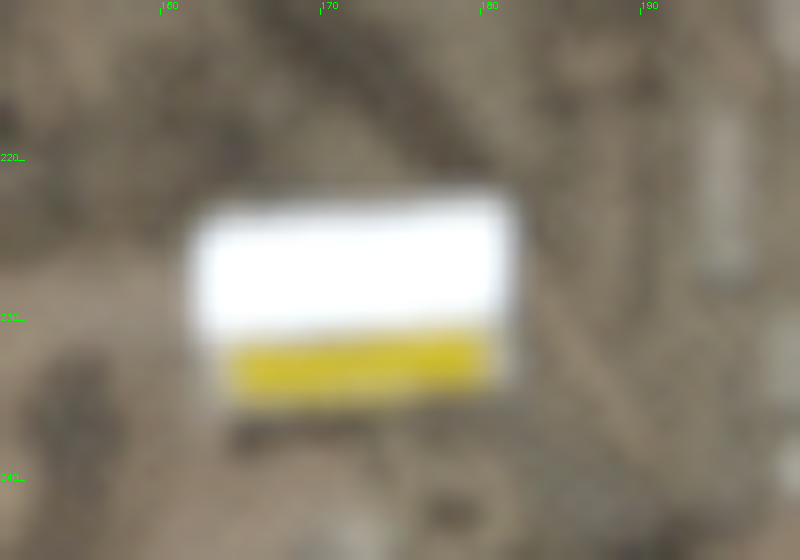

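Pixel readings, upright:
- Shelf front lower corners: top (216.5,172.5) and (266,172), side (233.5,171.5) and (252,155).
- Red catch: side (221.8,191.3).
- Foot front corners: top (222.8,207) and (261.5,206.5).

The blank's white and yellow flats are clear in both views. I'll get the bracket in a larger crop.

Run:
```python
from h import *
from scipy.optimize import least_squares
L=[(-.085,.075,.298),(-.085,-.075,.298),(-.0043,0,.186)]
def f(p,full=False):
    c,s=np.cos(p[2]),np.sin(p[2]); W=lambda l:(p[0]+c*l[0]-s*l[1],p[1]+s*l[0]+c*l[1],l[2])
    a=proj("side",[W(l) for l in L]); b=proj("top",[W(L[0]),W(L[1]),W((p[3],.065,.01)),W((p[3],-.065,.01))])
    return np.r_[(a-[(233.5,171.5),(252,155),(221.8,191.3)]).ravel(),(b-[(216.5,172.5),(266,172),(222.8,207),(261.5,206.5)]).ravel()]
r=least_squares(f,[.5,0,0,-.05],loss='soft_l1'); print(r.x, f(r.x).round(1))
crop("side",260,185,310,230,"pics/s3.png",img="pics/side0.png")
crop("top",295,195,335,260,"pics/t3.png",img="pics/top0.png")
crop("side",205,175,240,240,"pics/s4.png",img="pics/side0.png")
```

```text
[ 0.69279864 -0.0236139  -0.02276923 -0.06319669] [-0.3  0.3 -0.1  3.7  0.5 -0.2 -1.4  0.2 -0.  -0.5  1.8  0.2  0.3 -0.2]
```

View pics/s3.png

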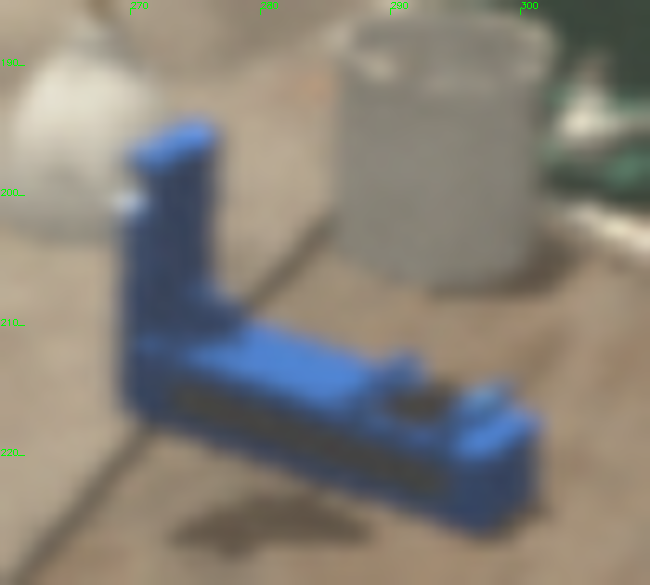

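View pics/t3.png

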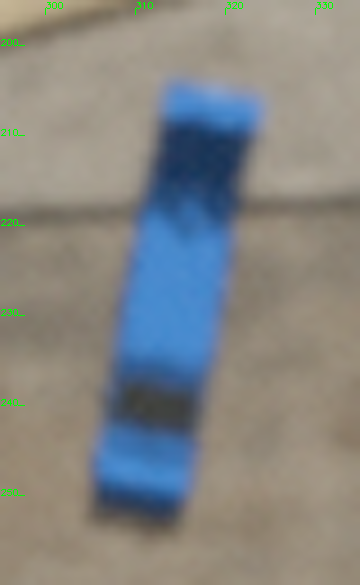

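View pics/s4.png

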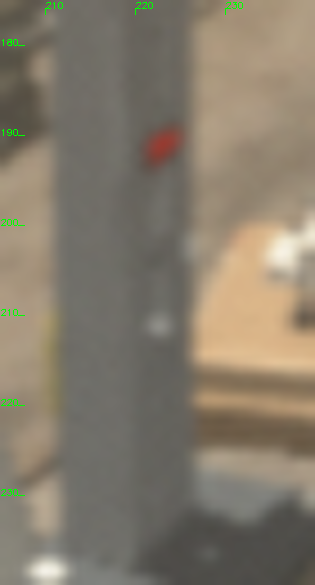

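```bash
cat > fit.py <<'E'
from h import *
from scipy.optimize import least_squares
def W(p,L):
    L=np.array(L,float); c,s=np.cos(p[2]),np.sin(p[2]); return np.c_[p[0]+c*L[:,0]-s*L[:,1],p[1]+s*L[:,0]+c*L[:,1],L[:,2]]
def box(x0,x1,y0,y1,z0,z1):
    v=[(x,y,z) for x in(x0,x1) for y in(y0,y1) for z in(z0,z1)]
    e=[(0,1),(2,3),(4,5),(6,7),(0,2),(1,3),(4,6),(5,7),(0,4),(1,5),(2,6),(3,7)]
    return [(v[a],v[b]) for a,b in e]
def overlay(n,img,p,segs,win,out):
    x0,y0,x1,y1=win; s=int(min(800/(x1-x0),600/(y1-y0))); im=cv2.imread(img)[y0:y1,x0:x1]
    o=cv2.resize(im,None,fx=s,fy=s,interpolation=cv2.INTER_CUBIC)
    for a,b in segs:
        q=proj(n,W(p,[a,b])); q=((q-[x0,y0]+.5)*s).round().astype(int)
        cv2.line(o,tuple(map(int,q[0])),tuple(map(int,q[1])),(0,255,0),1,cv2.LINE_AA)
    cv2.imwrite(out,o)
BR=box(-.062,.075,-.018,.018,0,.03)+box(.061,.075,-.018,.018,.03,.091)
UP=[((0,y,0),(0,y,.3)) for y in(-.03,.03)]+[((-.085,-.075,.298),(-.085,.075,.298))]+box(-.0043,0,-.011,.011,.184,.188)+[((0,-.006,a),(0,.006,a)) for a in(.106,.134,.148,.176)]+[((0,-.03,.01),(0,.03,.01))]
E
cat > f1.py <<'E'
from fit import *
# upright
def f(p):
    a=proj("side",W(p,[(-.085,.075,.298),(-.0043,0,.186)])); e=proj("side",W(p,[(0,.03,.17),(0,-.03,.17)]))
    b=proj("top",W(p,[(-.085,.075,.298),(-.085,-.075,.298),(p[3],.065,.01),(p[3],-.065,.01)]))
    return np.r_[(a-[(233,171),(221.7,190.7)]).ravel(),e[:,0]-[218.8,225.3],(b-[(216,172),(265.5,171.5),(222.3,206.5),(261,206)]).ravel()]
r=least_squares(f,[.5,0,0,-.05]); print("up",r.x,f(r.x).round(1)); up=r.x
S=[(-.062,.018,0),(.075,.018,0),(.075,.018,.091),(.061,-.018,.091),(-.062,-.018,.03)]
SP=[(297,226.2),(269,216.5),(269.7,197.5),(276.2,195),(301,217.3)]
T=[(.075,.018,.091),(.075,-.018,.091),(.061,-.018,.091),(.061,.018,.091),(-.062,.018,.03),(-.062,-.018,.03)]
TP=[(313,204),(323.8,205.3),(323,209.3),(312.3,208.3),(305,249.5),(315.7,250.5)]
SP=np.array(SP)-.5;TP=np.array(TP)-.5
g=lambda p:np.r_[(proj("side",W(p,S))-SP).ravel(),(proj("top",W(p,T))-TP).ravel()]
r=least_squares(g,[.5,-.2,-.1],loss='soft_l1'); print("br",r.x,g(r.x).round(1)); br=r.x
overlay("side","pics/side0.png",br,BR,(260,185,310,230),"pics/o1.png")
overlay("top","pics/top0.png",br,BR,(295,195,335,260),"pics/o2.png")
overlay("side","pics/side0.png",up,UP,(200,140,260,240),"pics/o3.png")
overlay("top","pics/top0.png",up,UP,(205,130,275,210),"pics/o4.png")
a,b,c,d=[cv2.imread(f"pics/o{i}.png") for i in(1,2,3,4)]
def j(a,b):
    h=600; m=np.hstack([cv2.resize(i,(int(i.shape[1]*h/i.shape[0]),h)) for i in(a,b)]); return cv2.resize(m,None,fx=.77,fy=.77) if m.shape[1]>800 else m
cv2.imwrite("pics/oA.png",j(a,b));cv2.imwrite("pics/oB.png",j(c,d))
E
python3 f1.py
```

```text
up [ 0.6926887  -0.02299925 -0.03090182 -0.06116095] [-0.1  0.9  0.6  0.4 -1.6 -0.2 -1.3  0.6  0.   0.2  2.   0.1  0.5 -0. ]
br [ 0.51593234 -0.25254812 -0.24375433] [ 0.2  0.7 -0.3  0.8 -0.2 -0.4  1.1  0.2  1.3 -0.3 -0.1 -0.2 -0.2  0.4
  0.1  0.2 -0.  -0.8  0.  -1.2  0.1 -0.2]
```

View pics/oA.png

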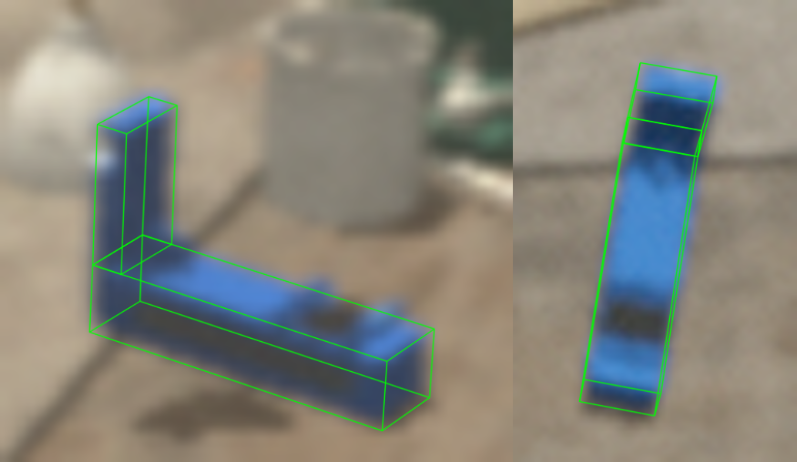

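View pics/oB.png

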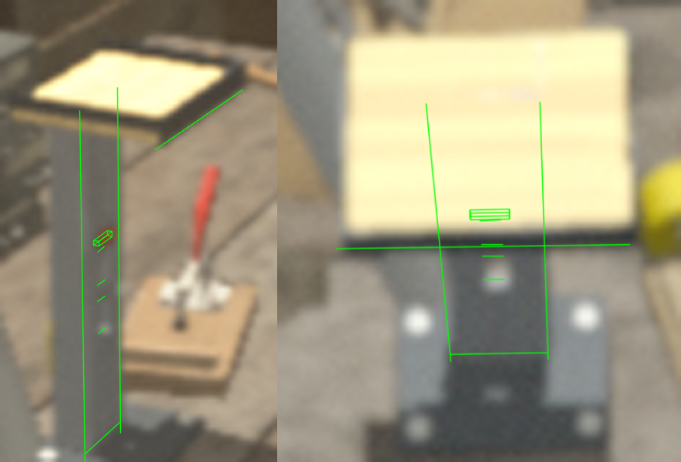

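Run:
```python
from h import *
crop("top",212,155,270,212,"pics/t5.png",img="pics/top0.png")
crop("side",198,145,258,190,"pics/s5.png",img="pics/side0.png")
```

```text
(no output)
```

View pics/t5.png

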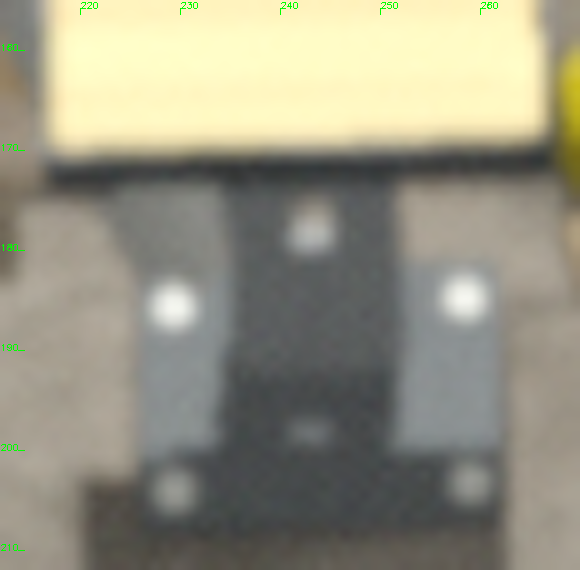

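View pics/s5.png

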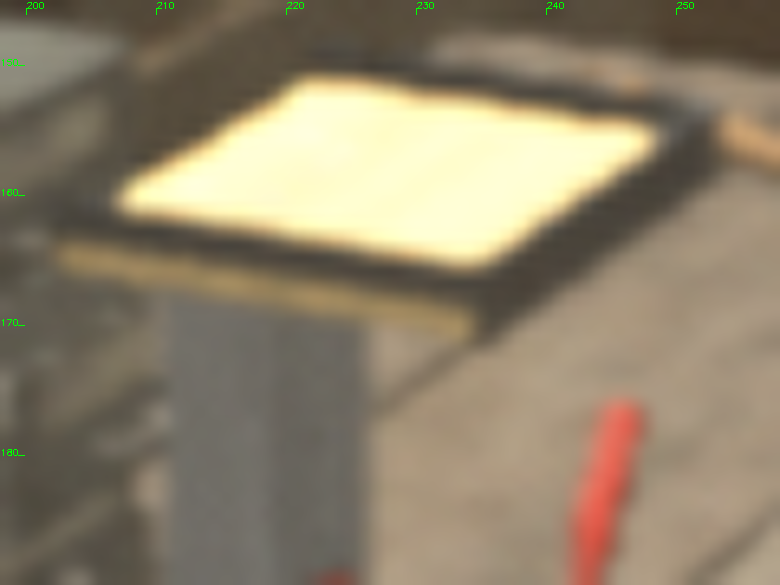

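Corrected readings in the top crop:
- The foot runs from column 225.5 to 261.5, with its front edge at row 207.7.
- The bolts are at (228.8,204.3), (258,203.5), (228.8,185.7) and (257.7,185.2).
- The lower slot's bright mark is at (242.8,178.5).
- The face edges at the base are at columns 233.5 and 251.

I'll refit with these.

```bash
cat > f2.py <<'E'
from fit import *
def f(p):
    a=proj("side",W(p,[(-.085,.075,.298),(-.0043,0,.186),(-.085,-.075,.298)])); e=proj("side",W(p,[(0,.03,.17),(0,-.03,.17),(0,-.03,.25)]))
    b=proj("top",W(p,[(-.085,.075,.298),(-.085,-.075,.298),(p[3],.065,.01),(p[3],-.065,.01)]))
    bo=proj("top",W(p,[(p[4],p[6],.015),(p[4],-p[6],.015),(p[5],p[6],.015),(p[5],-p[6],.015)]))
    fc=proj("top",W(p,[(0,.03,.02),(0,-.03,.02)]))
    return np.r_[(a-[(234,170.8),(221.7,190.7),(252.7,156.7)]).ravel(),e[:,0]-[218.8,225.3,225.5],(b-[(216.2,173.2),(266.2,171.3),(225.,207.3),(261,207)]).ravel(),
     (bo-np.array([(228.8,204.3),(258,203.5),(228.8,185.7),(257.7,185.2)])+.5).ravel(),fc[:,0]-[233,250.6]]
r=least_squares(f,[.7,0,0,-.05,-.05,.01,.048],loss='soft_l1'); print("up",r.x,f(r.x).round(1)); up=r.x
overlay("side","pics/side0.png",up,UP,(200,140,260,240),"pics/o3.png")
overlay("top","pics/top0.png",up,UP,(205,130,275,210),"pics/o4.png")
c,d=[cv2.imread(f"pics/o{i}.png") for i in(3,4)]
h=600; m=np.hstack([cv2.resize(i,(int(i.shape[1]*h/i.shape[0]),h)) for i in(c,d)]); cv2.imwrite("pics/oC.png",cv2.resize(m,None,fx=.77,fy=.77))
E
python3 f2.py
```

```text
up [ 0.69140767 -0.02294738 -0.01045593 -0.06327734 -0.05117868  0.0216366
  0.05128222] [-0.1  1.   0.9  0.5 -0.6  2.  -1.1  0.  -0.3 -0.9  0.2 -0.1  0.4 -0.3
  0.5  0.9 -0.5  0.2  0.1  0.3 -0.1 -0.   0.2 -0.2 -0.2  1.3  0.6]
```

View pics/oC.png

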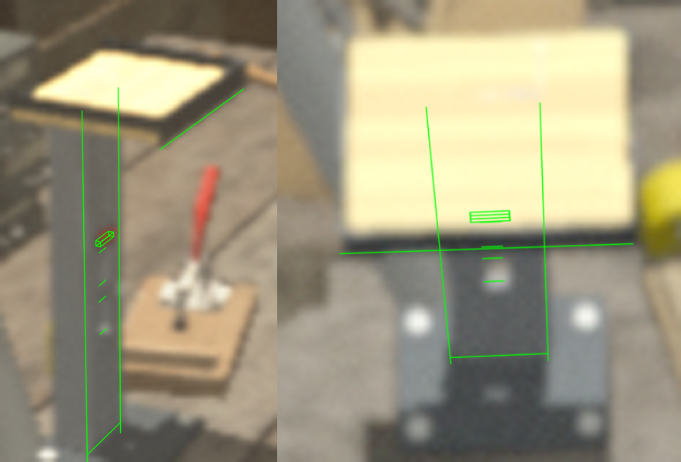

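```bash
python3 - <<'E'
from h import *
crop("side",210,258,242,288,"pics/s6.png",img="pics/side0.png")
E
cat > f3.py <<'E'
from fit import *
a=.036/2; b=.0208/2
V=[(-b,2*a),(b,2*a),(2*b,a),(b,0),(-b,0),(-2*b,a)]
HX=[((V[i][0],y,V[i][1]),(V[(i+1)%6][0],y,V[(i+1)%6][1])) for i in range(6) for y in(-.031,.031)]+[((v[0],-.031,v[1]),(v[0],.031,v[1])) for v in V]
E
cat > f4.py <<'E'
from f3 import *
T=[(-b,.031,2*a),(-b,-.031,2*a)]; TP=np.array([(162.5,231.3),(181.7,229.8)])-.5
T2=[(-2*b,.031,a),(-2*b,-.031,a)];T2P=np.array([235.8,234.7])-.5
E1=[(0,.031,.03),(0,-.031,.03)];E1P=np.array([161.9,182])-.5
def g(p): return np.r_[(proj("top",W(p,T))-TP).ravel(),proj("top",W(p,T2))[:,1]-T2P,proj("top",W(p,E1))[:,0]-E1P]
r=least_squares(g,[.5,.2,0]);print(r.x,g(r.x).round(1))
overlay("side","pics/side0.png",r.x,HX,(205,253,247,293),"pics/o5.png")
overlay("top","pics/top0.png",r.x,HX,(150,210,200,245),"pics/o6.png")
c,d=[cv2.imread(f"pics/o{i}.png") for i in(5,6)]
h=400; m=np.hstack([cv2.resize(i,(int(i.shape[1]*h/i.shape[0]),h)) for i in(c,d)]); cv2.imwrite("pics/oD.png",cv2.resize(m,None,fx=.77,fy=.77))
E
python3 f4.py
```

```text
[0.55350238 0.22219185 0.03209167] [ 0.1 -0.1 -0.6 -0.   0.2 -0.1  1.1 -0.7]
```

View pics/oD.png

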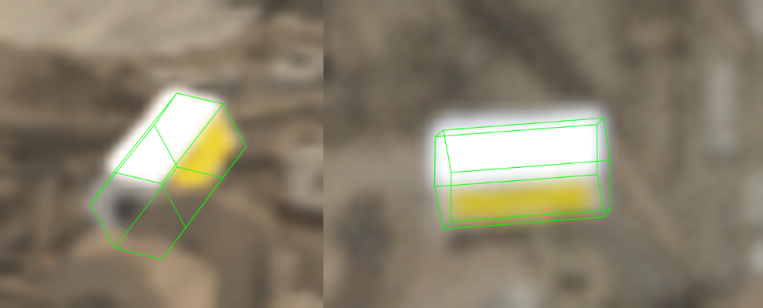

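The upright fits at (0.691, -0.023) with yaw -0.01. The bracket is at (0.516, -0.2525) with yaw -0.244, and the blank at (0.5535, 0.222) with yaw 0.03. Residuals are mostly under 1 px, with a few up to 2. Next I compute the approach to the bracket with the hand tilted 30°.

```bash
cat > go.py <<'E'
from h import *
from scipy.spatial.transform import Rotation as Ro
def toolR(yaw,tilt): # fingers' y along Rz(yaw) y; leaning back by tilt
    return Ro.from_euler('z',yaw)*Ro.from_euler('y',-tilt)*Ro.from_quat([0,1,0,0])
def cur():
    s=read_state(); q=s["tool_rot"]; return s,Ro.from_quat([q[1],q[2],q[3],q[0]])
def delta(p,R):
    s,Rc=cur(); print("t",round(s["t"],2),"d_mm",((np.array(p)-s["eef_pos"])*1000).round(1),"rv",(R*Rc.inv()).as_rotvec().round(3),"F",s["wrist_force"].round(1),"gap",round(s["finger_gap"]*94,1))
BR=np.array([.5159,-.2525,-.244]); UPR=np.array([.6914,-.0229,-.0105])
def loc(p,l):
    c,s=np.cos(p[2]),np.sin(p[2]); return np.array([p[0]+c*l[0]-s*l[1],p[1]+s*l[0]+c*l[1],l[2]])
E
python3 - <<'E'
from go import *
R=toolR(-.244,.52)
d=R.apply([0,0,1]);print(d,R.apply([0,1,0]))
t=loc(BR,(.022,0,.023)); print(t)
delta(t-.1*d,R); delta(t,R)
for n,uv,z in(("cup",(365,222),.07),("oil",(352,193),.05),("pl",(239,262),.01),("tape",(277,167),.06),("wood",(172,184),.034),("sd",(362,262),.02)): print(n,ray("top",uv,z).round(3))
E
```

```text
[ 0.48216225 -0.12003932 -0.86781918] [2.41586066e-01 9.70379396e-01 6.93889390e-18]
[ 0.53724835 -0.25781489  0.023     ]
t 0.1 d_mm [ 342.6 -801.4 -111.9] rv [-0.128 -0.504  0.014] F [ 0.3 -1.   0.5] gap 93.9
t 0.1 d_mm [ 390.8 -813.4 -198.7] rv [-0.128 -0.504  0.014] F [ 0.3 -1.   0.5] gap 93.9
cup [ 0.526 -0.423  0.07 ]
oil [ 0.645 -0.399  0.05 ]
pl [ 0.428 -0.001  0.01 ]
tape [ 0.755 -0.147  0.06 ]
wood [0.719 0.225 0.034]
sd [ 0.405 -0.405  0.02 ]
```

```bash
python3 -m crank '[[15,-45,0,0,0,0,94],[32,-92,0,0,0,0,94],[50,-138,0,0,0,0,94],[68,-184,0,0,0,0,94],[86,-230,0,0,0,0,94],[104,-275,0,0,0,0,94],[122,-320,0,0,0,0,94],[140,-365,0,0,0,0,94]]'
python3 -m crank '[[20,-45,0,-0.03,-0.1,0,94],[40,-92,0,-0.06,-0.2,0,94],[65,-138,0,-0.09,-0.3,0,94],[90,-184,0,-0.11,-0.4,0.01,94],[115,-230,0,-0.128,-0.504,0.014,94],[140,-275,0,-0.128,-0.504,0.014,94],[165,-320,0,-0.128,-0.504,0.014,94],[185,-365,0,-0.128,-0.504,0.014,94]]'
python3 - <<'E'
from go import *
R=toolR(-.244,.52);t=loc(BR,(.022,0,.023));d=R.apply([0,0,1])
delta(t-.1*d,R)
E
```

```text
t: 0.9
eef_pos: [0.2866, 0.1892, 0.2224]
tool_rot: [0.0, 0.128, 0.992, 0.0]
wrist_force: [0.5, 0.2, 0.5]
finger_gap: 0.998
t: 1.7
eef_pos: [0.464, -0.1604, 0.2226]
tool_rot: [0.256, 0.118, 0.959, -0.031]
wrist_force: [1.0, 0.0, -0.4]
finger_gap: 0.998
t 1.7 d_mm [  25.   -85.4 -112.8] rv [-0.001  0.001  0.001] F [ 1.   0.  -0.4] gap 93.8
```

```bash
python3 -m crank '[[10,-40,-20,0,0,0,94],[25,-79,-50,0,0,0,94],[25,-79,-95,0,0,0,94],[25,-79,-113,0,0,0,94],[25,-79,-113,0,0,0,94]]'
python3 - <<'E'
from go import *
R=toolR(-.244,.52);t=loc(BR,(.022,0,.023));d=R.apply([0,0,1])
delta(t-.1*d,R)
crop("side",240,130,340,230,"pics/s7.png")
crop("top",270,190,370,265,"pics/t7.png")
s,Rc=cur()
tip=s["eef_pos"]+Rc.apply([[0,.047,.017],[0,-.047,.017],[0,.06,.017],[0,-.06,.017]])
print(proj("side",tip)+.5,proj("top",tip)+.5)
E
```

```text
t: 2.2
eef_pos: [0.4869, -0.2357, 0.1054]
tool_rot: [0.252, 0.119, 0.96, -0.028]
wrist_force: [-0.3, 0.0, -0.8]
finger_gap: 0.996
t 2.2 d_mm [  2.1 -10.1   4.4] rv [-0.007 -0.006  0.   ] F [-0.3  0.  -0.8] gap 93.7
[[284.48920674 205.50075321]
 [297.15237227 197.90579045]
 [282.65302491 206.60203651]
 [298.82314529 196.90371409]] [[297.23998015 227.55469523]
 [326.07287521 232.78743406]
 [293.27638068 226.83536126]
 [330.08449394 233.5154828 ]]
```

View pics/s7.png

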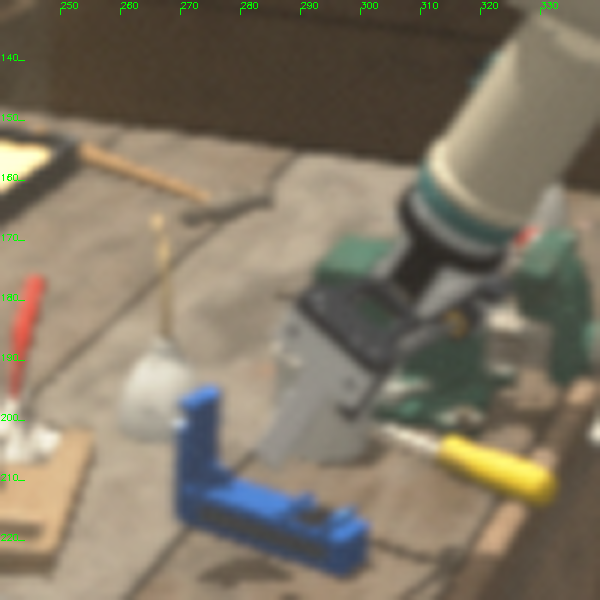

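View pics/t7.png

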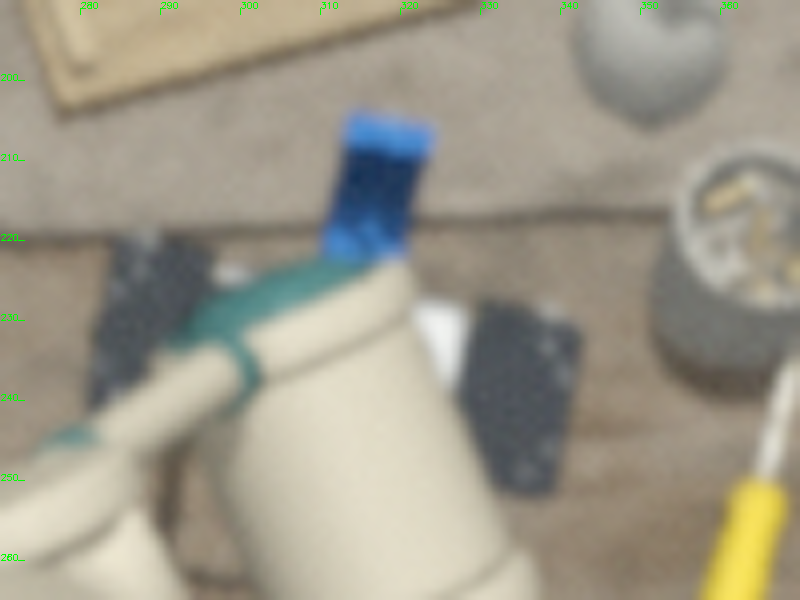

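The finger tip appears at about (284,207) in the side view, against a predicted (283.5,206), so arm and cameras agree. Now descending along the tool axis.

```bash
python3 -m crank '[[0,0,0,0,0,0,94],[0,0,0,0,0,0,94]]'
python3 - <<'E'
from go import *
R=toolR(-.244,.52);t=loc(BR,(.022,0,.023))
delta(t,R)
E
```

```text
t: 2.5
eef_pos: [0.4901, -0.2377, 0.1115]
tool_rot: [0.257, 0.117, 0.959, -0.032]
wrist_force: [-0.8, 0.4, -0.2]
finger_gap: 0.998
t 2.5 d_mm [ 47.1 -20.1 -88.5] rv [ 0.002  0.003 -0.001] F [-0.8  0.4 -0.2] gap 93.8
```

```bash
python3 -m crank '[[4,-8,-5,0,0,0,94],[18,-12,-33,0,0,0,94],[32,-16,-60,0,0,0,94],[42,-19,-80,0,0,0,94],[47,-20,-88,0,0,0,94],[47,-20,-88,0,0,0,94],[47,-20,-88,0,0,0,94]]'
python3 - <<'E'
from go import *
R=toolR(-.244,.52);t=loc(BR,(.022,0,.023))
delta(t,R)
E
```

```text
t: 3.2
eef_pos: [0.5432, -0.2549, 0.033]
tool_rot: [0.243, 0.121, 0.962, -0.034]
wrist_force: [0.1, -0.8, -0.8]
finger_gap: 1.001
t 3.2 d_mm [ -5.9  -2.9 -10. ] rv [ 0.    -0.024  0.008] F [ 0.1 -0.8 -0.8] gap 94.1
```

```bash
python3 -m crank '[[0,0,0,0,0,0,94],[0,0,0,0,0,0,94]]'
python3 - <<'E'
from go import *
R=toolR(-.244,.52);t=loc(BR,(.022,0,.023))
delta(t,R); print(read_state()["joints"])
E
```

```text
t: 3.4
eef_pos: [0.543, -0.255, 0.0335]
tool_rot: [0.244, 0.121, 0.962, -0.034]
wrist_force: [-0.3, 0.3, -0.0]
finger_gap: 1.002
t 3.4 d_mm [ -5.7  -2.8 -10.5] rv [ 0.001 -0.024  0.008] F [-0.3  0.3 -0. ] gap 94.2
[-0.67557706  0.33784488  2.14164672  0.77251475  0.27667289 -2.70384896]
```

Joint 6 is on its limit (-2.70), and that is why the pose was not reached. A half turn about the tool axis gives the same grasp with joint 6 near 0.44. I'll back off, spin the hand and come down again.

```bash
python3 -m crank '[[-20,5,35,0,0,0,94],[-34,8,70,0,0,0,94],[-34,8,70,0.07,-0.017,-0.125,94],[-34,8,70,0.14,-0.034,-0.25,94],[-34,8,70,0.21,-0.052,-0.375,94],[-34,8,70,0.28,-0.07,-0.5,94],[-34,8,70,0.35,-0.087,-0.625,94],[-34,8,70,0.42,-0.105,-0.75,94]]'
python3 -m crank '[[0,0,0,0.07,-0.017,-0.125,94],[0,0,0,0.14,-0.034,-0.25,94],[0,0,0,0.21,-0.052,-0.375,94],[0,0,0,0.28,-0.07,-0.5,94],[0,0,0,0.35,-0.087,-0.625,94],[0,0,0,0.42,-0.105,-0.75,94],[0,0,0,0.49,-0.12,-0.875,94],[0,0,0,0.53,-0.13,-0.96,94]]'
python3 - <<'E'
from go import *
R=toolR(-.244,.52)*Ro.from_euler('z',np.pi);t=loc(BR,(.022,0,.023));d=R.apply([0,0,1])
delta(t-.07*d,R); print(read_state()["joints"])
E
```

```text
t: 4.2
eef_pos: [0.5089, -0.2469, 0.1033]
tool_rot: [0.233, 0.513, 0.822, 0.084]
wrist_force: [-0.8, -0.8, 0.0]
finger_gap: 0.998
t: 5.0
eef_pos: [0.5087, -0.247, 0.1031]
tool_rot: [0.158, 0.865, 0.431, 0.204]
wrist_force: [0.4, 0.6, 0.5]
finger_gap: 1.001
t 5.0 d_mm [ -5.2  -2.4 -19.4] rv [ 0.548 -0.121 -1.018] F [0.4 0.6 0.5] gap 94.1
[-0.75245658  0.18020749  2.13435564  0.64243455  0.45349817 -0.63636459]
```

```bash
python3 -m crank '[[0,0,0,0.07,-0.017,-0.128,94],[0,0,0,0.14,-0.034,-0.256,94],[0,0,0,0.21,-0.05,-0.384,94],[0,0,0,0.28,-0.06,-0.51,94],[0,0,0,0.35,-0.077,-0.64,94],[0,0,0,0.42,-0.09,-0.77,94],[0,0,0,0.485,-0.107,-0.895,94],[0,0,0,0.548,-0.121,-1.018,94]]'
python3 -m crank '[[-5,-2,-19,0,0,0,94],[-5,-2,-19,0,0,0,94],[-5,-2,-19,0,0,0,94]]'
python3 - <<'E'
from go import *
R=toolR(-.244,.52)*Ro.from_euler('z',np.pi);t=loc(BR,(.022,0,.023));d=R.apply([0,0,1])
delta(t,R); print(read_state()["joints"])
E
```

```text
t: 5.8
eef_pos: [0.5087, -0.2468, 0.1031]
tool_rot: [0.031, 0.959, -0.118, 0.256]
wrist_force: [-0.5, 0.2, 0.7]
finger_gap: 1.001
t: 6.1
eef_pos: [0.5038, -0.2486, 0.0838]
tool_rot: [0.031, 0.959, -0.115, 0.255]
wrist_force: [-0.1, -0.3, -0.3]
finger_gap: 1.002
t 6.1 d_mm [ 33.5  -9.2 -60.8] rv [ 0.001 -0.    -0.005] F [-0.1 -0.3 -0.3] gap 94.2
[-0.74553871  0.20510413  2.17131364  0.69648807  0.38383029  0.4623323 ]
```

```bash
python3 -m crank '[[11,-3,-20,0,0,0,94],[22,-6,-40,0,0,0,94],[30,-8,-55,0,0,0,94],[33.5,-9,-61,0,0,0,94],[33.5,-9,-61,0,0,0,94],[33.5,-9,-61,0,0,0,94]]'
python3 - <<'E'
from go import *
R=toolR(-.244,.52)*Ro.from_euler('z',np.pi);t=loc(BR,(.022,0,.023))
delta(t,R); print(read_state()["joints"])
crop("side",250,180,320,235,"pics/s8.png")
E
```

```text
t: 6.7
eef_pos: [0.5381, -0.258, 0.0233]
tool_rot: [0.032, 0.959, -0.115, 0.256]
wrist_force: [0.6, -0.8, 1.1]
finger_gap: 1.001
t 6.7 d_mm [-0.8  0.2 -0.3] rv [ 0.002  0.001 -0.006] F [ 0.6 -0.8  1.1] gap 94.1
[-0.70580337  0.35587651  2.17711921  1.04216011  0.26127528  0.13062997]
```

View pics/s8.png

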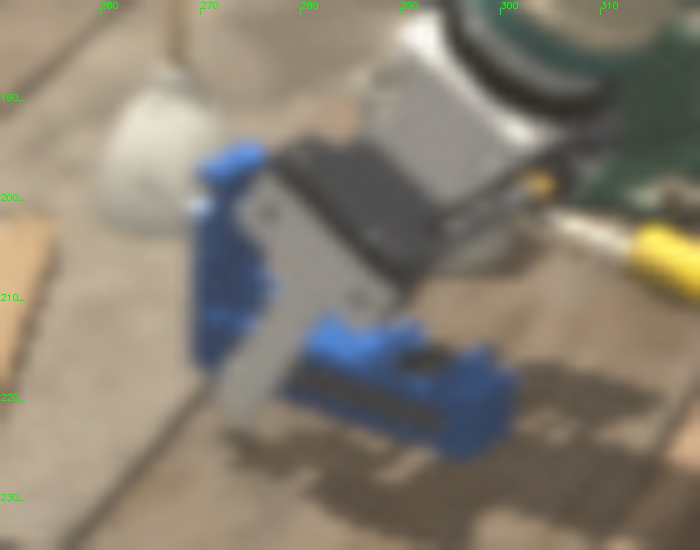

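The fingers straddle the arm just in front of the spine, with the near tip at (273,222). Closing.

```bash
python3 -m crank '[[0,0,0,0,0,0,34],[0,0,0,0,0,0,30],[0,0,0,0,0,0,28],[0,0,0,0,0,0,28],[0,0,0,0,0,0,28],[0,0,0,0,0,0,28]]' 55
python3 - <<'E'
from go import *
s,Rc=cur(); print(s["eef_pos"],s["finger_gap"]*94,s["wrist_force"].round(1)); y=Rc.apply([0,1,0]); print(np.arctan2(-y[0],y[1])%np.pi)
E
```

```text
t: 7.35
eef_pos: [0.5377, -0.2578, 0.0226]
tool_rot: [0.031, 0.959, -0.115, 0.255]
wrist_force: [-0.4, -0.8, 0.6]
finger_gap: 0.525
[ 0.53767636 -0.2577949   0.02261815] 49.36670049874719 [-0.4 -0.8  0.6]
2.9027487522462194
```

```bash
python3 -m crank '[[0,0,0,0,0,0,28],[0,0,0,0,0,0,28],[0,0,0,0,0,0,28],[0,0,0,0,0,0,28],[0,0,0,0,0,0,28]]' 55
```

```text
t: 7.85
eef_pos: [0.5377, -0.2581, 0.0226]
tool_rot: [0.032, 0.959, -0.115, 0.255]
wrist_force: [0.8, -1.5, -0.7]
finger_gap: 0.377
```

Gripped at 35.4 mm opening. Lifting, then carrying to a standoff in front of the upright.

```bash
python3 -m crank '[[0,0,10,0,0,0,28],[-10,0,40,0,0,0,28],[-20,10,75,0,0,0,28],[-25,35,106,0,0,0,28],[-25,35,106,0,0,0,28]]' 55
python3 - <<'E'
from go import *
R=toolR(-.0105,.52)*Ro.from_euler('z',np.pi);t=loc(UPR,(-.0525-.07,0,.1286)); print(t)
delta(t,R); print(read_state()["joints"])
E
```

```text
t: 8.35
eef_pos: [0.5121, -0.2203, 0.1313]
tool_rot: [0.031, 0.959, -0.113, 0.256]
wrist_force: [-0.0, -0.6, -3.6]
finger_gap: 0.378
[ 0.56890675 -0.02161377  0.1286    ]
t 8.35 d_mm [ 56.8 198.7  -2.7] rv [0.002 0.002 0.225] F [-0.  -0.6 -3.6] gap 35.5
[-0.67543849  0.11854939  2.11695557  0.48255793  0.47255461  0.74583091]
```

```bash
python3 -m crank '[[4,35,0,0,0,0.04,28],[8,70,0,0,0,0.08,28],[14,105,-1,0,0,0.12,28],[24,140,-2,0,0,0.16,28],[36,175,-2,0,0,0.2,28],[50,195,-3,0,0,0.225,28],[57,199,-3,0.002,0.002,0.225,28],[57,199,-3,0.002,0.002,0.225,28]]' 55
python3 -m crank '[[0,0,0,0,0,0,28],[0,0,0,0,0,0,28]]' 55
python3 - <<'E'
from go import *
R=toolR(-.0105,.52)*Ro.from_euler('z',np.pi);t=loc(UPR,(-.0525-.07,0,.1286))
delta(t,R); print(read_state()["joints"])
crop("side",195,160,275,230,"pics/s9.png")
crop("top",205,160,275,230,"pics/t9.png")
E
```

```text
t: 9.15
eef_pos: [0.5697, -0.0231, 0.1241]
tool_rot: [0.001, 0.967, -0.006, 0.255]
wrist_force: [-0.2, -0.8, -3.4]
finger_gap: 0.379
t: 9.35
eef_pos: [0.5688, -0.0245, 0.1248]
tool_rot: [0.002, 0.967, -0.007, 0.255]
wrist_force: [0.1, -0.8, -3.4]
finger_gap: 0.379
t 9.35 d_mm [0.1 2.9 3.8] rv [-0.001 -0.004  0.004] F [ 0.1 -0.8 -3.4] gap 35.6
[-0.23830992  0.14074431  2.10688713  0.2842302   0.40301587  1.11364276]
```

View pics/s9.png

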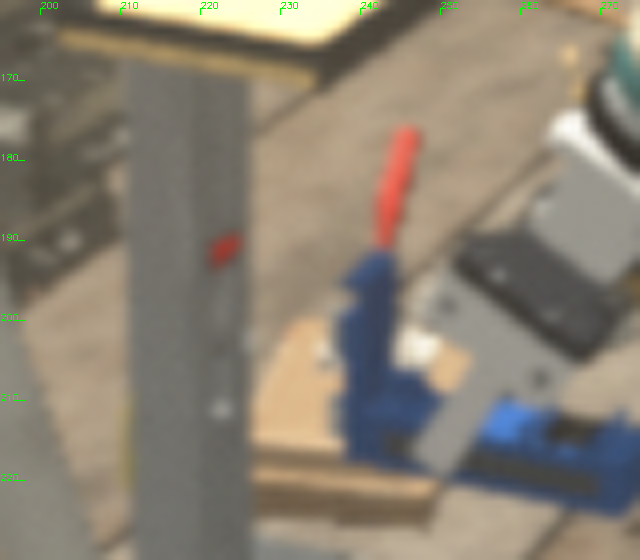

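View pics/t9.png

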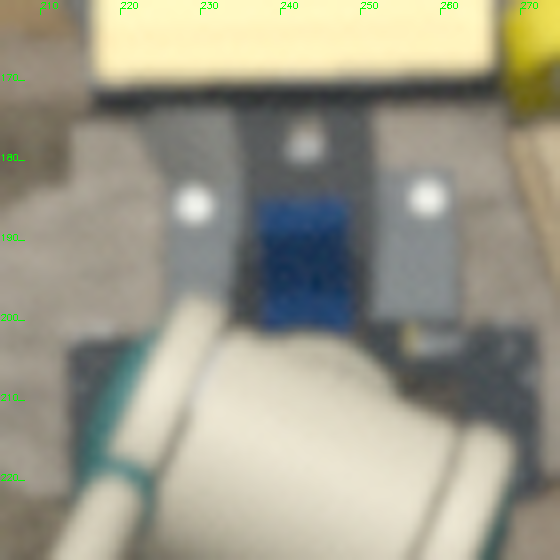

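Run:
```python
from go import *
s,Rc=cur(); y=Rc.apply([0,1,0]); yaw=np.arctan2(-y[0],y[1]); yaw=(yaw+np.pi/2)%np.pi-np.pi/2
z=Rc.apply([0,0,1]); print("yaw",yaw,"tilt",np.arctan2(z[0],-z[2]))
b=np.array([s["eef_pos"][0],s["eef_pos"][1],yaw]); bz=s["eef_pos"][2]-.0226
for y in(.018,0,-.018): print("spine top front/back edge",[ (proj("top",[loc(b,(x,y,bz+.091))])+.5).round(1) for x in(.0385,.0525)])
for zz in(.106,.12,.134): print(zz,(proj("top",[loc(UPR,(0,yy,zz)) for yy in(.006,0,-.006)])+.5).round(1).tolist(),(proj("side",[loc(UPR,(0,yy,zz)) for yy in(.006,0,-.006)])+.5).round(1).tolist())
print("catch",proj("side",[loc(UPR,(-.0043,0,.186))])+.5,"back",[ (proj("side",[loc(b,(.0525,y,bz+zz))])+.5).round(1) for y,zz in((.018,0),(.018,.091),(-.018,.091))])
crop("side",215,180,230,222,"pics/s10.png")
```

```text
yaw -0.015248139749417078 tilt 0.5173639363855984
spine top front/back edge [array([[237.6, 189. ]]), array([[237.5, 185. ]])]
spine top front/back edge [array([[243.3, 188.8]]), array([[243.2, 184.9]])]
spine top front/back edge [array([[249. , 188.6]]), array([[248.9, 184.7]])]
0.106 [[240.7, 178.7], [242.5, 178.6], [244.3, 178.6]] [[221.5, 212.3], [222.2, 211.6], [223.0, 211.0]]
0.12 [[240.6, 176.7], [242.4, 176.7], [244.2, 176.6]] [[221.4, 208.8], [222.2, 208.2], [222.9, 207.6]]
0.134 [[240.5, 174.7], [242.3, 174.6], [244.1, 174.6]] [[221.4, 205.3], [222.2, 204.7], [222.9, 204.1]]
catch [[223.08724231 191.70460147]] back [array([[237.8, 217.7]]), array([[237.9, 194.3]]), array([[242.2, 190.7]])]
```

View pics/s10.png

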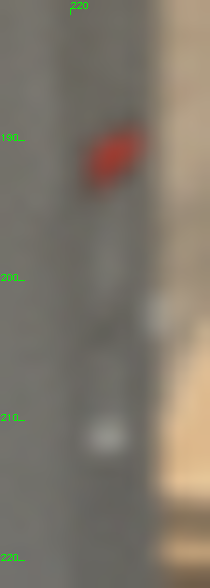

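The side and top views agree with the arm to about 0.7 px. Compared in the same picture, the spine (col 242.6) lines up with the slot mark (col 242.8). Raising 4 mm and moving in to about 8 mm before claw contact.

```bash
python3 -m crank '[[0,0,4,0,-0.004,0.004,28],[15,0,4,0,-0.004,0.004,28],[30,0,4,0,-0.004,0.004,28],[45,-0.5,4,0,-0.004,0.004,28],[50,-0.5,4,0,-0.004,0.004,28],[50,-0.5,4,0,-0.004,0.004,28],[50,-0.5,4,0,-0.004,0.004,28]]' 55
python3 - <<'E'
from go import *
s,Rc=cur(); y=Rc.apply([0,1,0]); yaw=np.arctan2(-y[0],y[1]); yaw=(yaw+np.pi/2)%np.pi-np.pi/2; z=Rc.apply([0,0,1]); print("yaw",yaw,"tilt",np.arctan2(z[0],-z[2]))
R=toolR(-.0105,.52)*Ro.from_euler('z',np.pi);t=loc(UPR,(-.0525,0,.1286)); delta(t,R)
print(s["joints"])
crop("side",200,170,260,225,"pics/s11.png")
crop("top",215,160,270,210,"pics/t11.png")
E
```

```text
t: 10.2
eef_pos: [0.6192, -0.0239, 0.1288]
tool_rot: [0.001, 0.966, -0.005, 0.257]
wrist_force: [-0.1, 1.1, -3.6]
finger_gap: 0.375
yaw -0.009281167094401077 tilt 0.5203057487989483
t 10.2 d_mm [19.7  1.6 -0.2] rv [-0.001  0.    -0.001] F [-0.1  1.1 -3.6] gap 35.2
[-0.2123594   0.204142    2.00927701  0.24559807  0.428288    1.17021229]
```

View pics/s11.png

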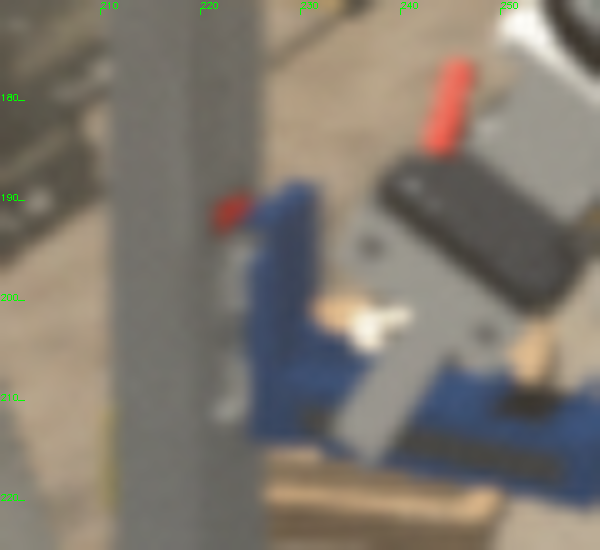

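View pics/t11.png

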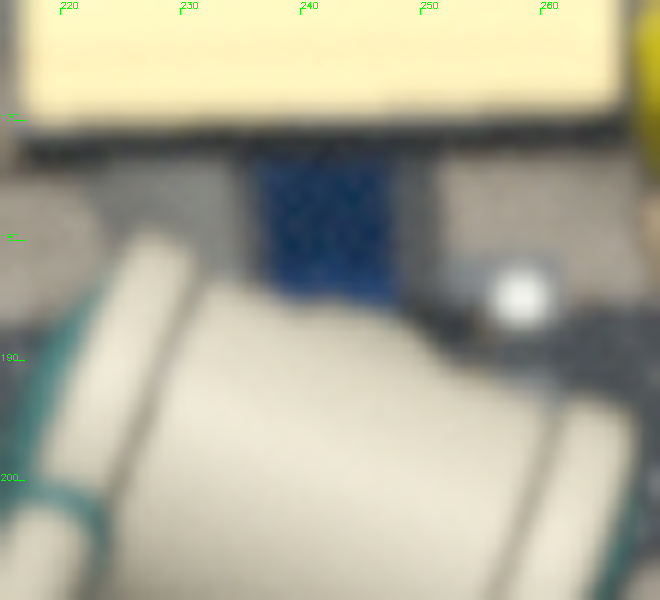

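Spine centre is now at col 242.3 and the slot is at 242.8, so I'll correct y by -1 mm while moving in.

```bash
python3 -m crank '[[0,-1.2,0,0,0,0,28],[5,-1.2,0,0,0,0,28],[9,-1.2,0,0,0,0,28],[12,-1.2,0,0,0,0,28],[12,-1.2,0,0,0,0,28]]' 55
python3 - <<'E'
from go import *
R=toolR(-.0105,.52)*Ro.from_euler('z',np.pi);t=loc(UPR,(-.0525,0,.1286)); delta(t,R)
E
```

```text
t: 10.8
eef_pos: [0.6324, -0.0256, 0.1298]
tool_rot: [0.001, 0.966, -0.005, 0.258]
wrist_force: [-0.2, 0.4, -3.7]
finger_gap: 0.38
t 10.8 d_mm [ 6.5  3.3 -1.2] rv [-0.     0.003 -0.001] F [-0.2  0.4 -3.7] gap 35.7
```

```bash
python3 -m crank '[[2,0,0,0,0,0,28],[4,0,0,0,0,0,28],[6,0,0,0,0,0,28],[6,0,0,0,0,0,28]]' 55
python3 - <<'E'
from go import *
R=toolR(-.0105,.52)*Ro.from_euler('z',np.pi);t=loc(UPR,(-.0525,0,.1286)); delta(t,R)
E
python3 -m crank '[[2,0,-0.5,0,0,0,28],[4,0,-0.5,0,0,0,28],[4,0,-0.5,0,0,0,28]]' 55
python3 - <<'E'
from go import *
R=toolR(-.0105,.52)*Ro.from_euler('z',np.pi);t=loc(UPR,(-.0525,0,.1286)); delta(t,R)
E
```

```text
t: 11.2
eef_pos: [0.6349, -0.0249, 0.1281]
tool_rot: [0.0, 0.967, -0.005, 0.255]
wrist_force: [-8.1, -0.4, 0.3]
finger_gap: 0.38
t 11.2 d_mm [4.1 2.6 0.5] rv [-0.002 -0.003 -0.001] F [-8.1 -0.4  0.3] gap 35.7
t: 11.5
eef_pos: [0.6353, -0.0245, 0.1269]
tool_rot: [0.0, 0.968, -0.004, 0.253]
wrist_force: [-22.2, -2.8, 11.1]
finger_gap: 0.378
t 11.5 d_mm [3.6 2.1 1.7] rv [-0.002 -0.009 -0.003] F [-22.2  -2.8  11.1] gap 35.5
```

Run:
```python
from go import *
crop("side",205,175,250,222,"pics/s12.png")
crop("top",220,165,265,200,"pics/t12.png")
s,Rc=cur(); b=np.array([s["eef_pos"][0],s["eef_pos"][1],-.01]);bz=s["eef_pos"][2]-.0226
print([ (proj("side",[loc(b,(.0525,y,bz+zz))])+.5).round(1).tolist() for y,zz in((.018,0),(.018,.091),(-.018,.091))], read_state()["ft_torque"])
```

```text
[[[221.1, 214.0]], [[220.8, 190.8]], [[225.4, 187.3]]] [-0.44459     2.35483259 -0.42013401]
```

View pics/s12.png

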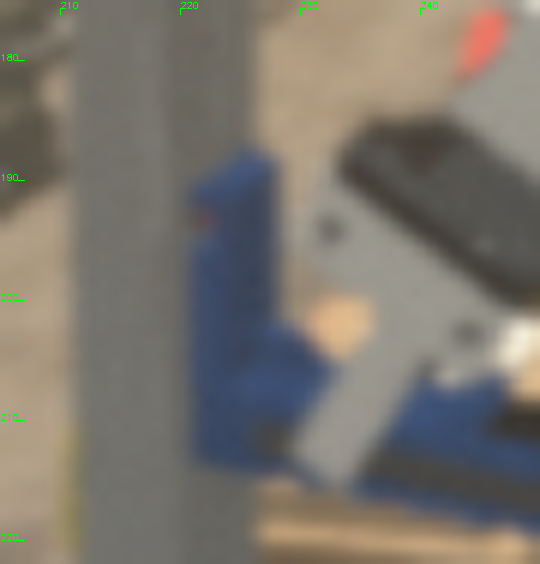

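View pics/t12.png

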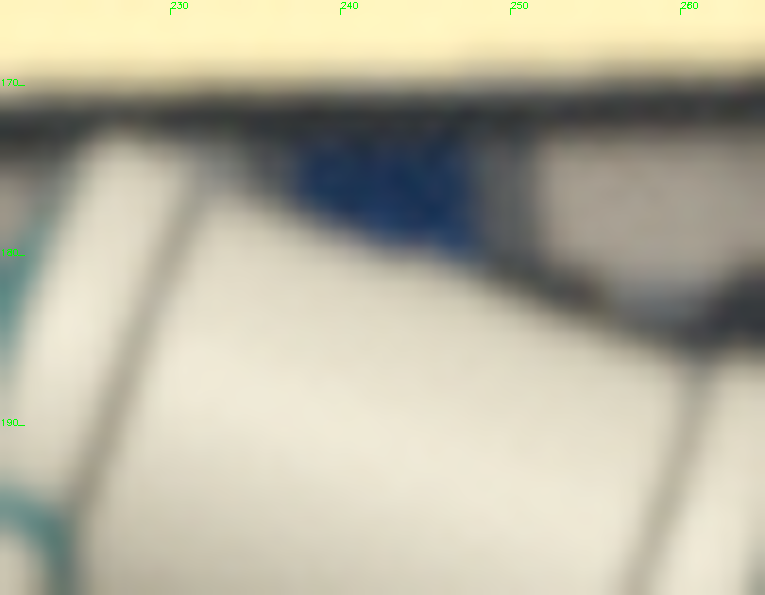

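In the side view the bracket's back (col 220.7) lies against the face, and the red catch shows inside the groove at (221,193). The claws went in with no earlier contact. Easing the inward push and pressing down.

```bash
python3 -m crank '[[-3,0,0,0,0,0,28],[-3,0,-3,0,0,0,28],[-3,0,-6,0,0,0,28],[-3,0,-6,0,0,0,28]]' 60
python3 - <<'E'
from go import *
s,_=cur();print(s["eef_pos"].round(4),s["wrist_force"].round(1),s["ft_torque"].round(2))
E
python3 -m crank '[[0,0,-2,0,0,0,28],[0,0,-4,0,0,0,28],[0,0,-4,0,0,0,28]]' 60
python3 - <<'E'
from go import *
s,_=cur();print(s["eef_pos"].round(4),s["wrist_force"].round(1),s["ft_torque"].round(2))
E
```

```text
t: 12.0
eef_pos: [0.6351, -0.0246, 0.1223]
tool_rot: [0.0, 0.967, -0.004, 0.256]
wrist_force: [-15.0, -0.9, 7.5]
finger_gap: 0.381
[ 0.6351 -0.0246  0.1223] [-15.   -0.9   7.5] [-0.13  1.57 -0.14]
t: 12.3
eef_pos: [0.6353, -0.0245, 0.121]
tool_rot: [0.001, 0.966, -0.004, 0.257]
wrist_force: [-26.5, -0.2, 23.6]
finger_gap: 0.378
[ 0.6353 -0.0245  0.121 ] [-26.5  -0.2  23.6] [-0.08  1.84 -0.12]
```

```bash
python3 -m crank '[[-2,0,-1,0,0,0,28],[-3,0,-3,0,0,0,28],[-3,0,-3,0,0,0,28]]' 60
python3 - <<'E'
from go import *
s,_=cur();print(s["eef_pos"].round(4),s["wrist_force"].round(1),s["ft_torque"].round(2))
crop("side",205,175,250,222,"pics/s13.png")
E
```

```text
t: 12.6
eef_pos: [0.6352, -0.0246, 0.1205]
tool_rot: [0.001, 0.965, -0.004, 0.26]
wrist_force: [-22.9, 3.0, 27.5]
finger_gap: 0.379
[ 0.6352 -0.0246  0.1205] [-22.9   3.   27.5] [0.42 1.07 0.29]
```

View pics/s13.png

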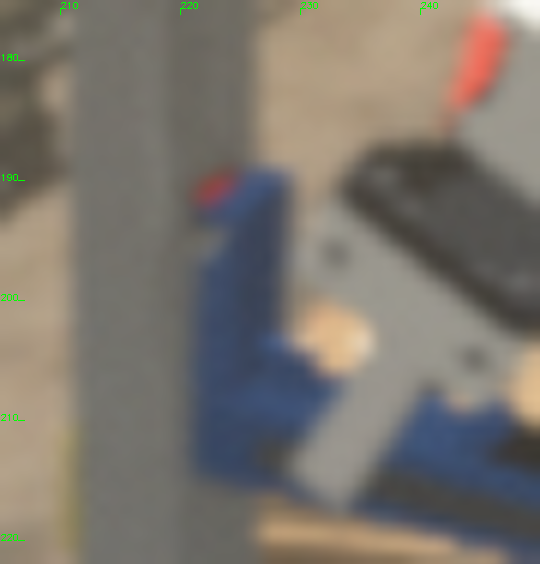

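Run:
```python
from go import *
a=snapshot("side")[:,:,::-1]; cv2.imwrite("pics/sideA.png",a)
crop("side",214,182,236,220,"pics/s14.png",img="pics/sideA.png")
```

```text
(no output)
```

View pics/s14.png

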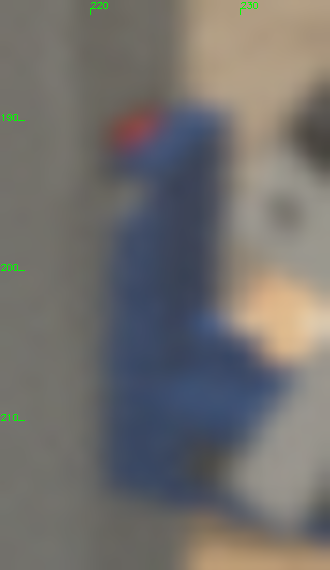

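The catch still shows at (222.5,191) against the ridge and the spine's top leans out about 0.03 rad, so the ridge is riding on the catch. I'll pitch the bracket towards the face while pressing down.

```bash
python3 -m crank '[[0,0,0,0,0.015,0,28],[0,0,-1,0,0.03,0,28],[0,0,-2,0,0.04,0,28],[0,0,-3,0,0.04,0,28],[0,0,-3,0,0.04,0,28]]' 60
python3 - <<'E'
from go import *
s,Rc=cur();z=Rc.apply([0,0,1]);print(s["eef_pos"].round(4),s["wrist_force"].round(1),s["ft_torque"].round(2),"tilt",np.arctan2(z[0],-z[2]))
crop("side",214,182,236,220,"pics/s15.png")
E
```

```text
t: 13.2
eef_pos: [0.6357, -0.0252, 0.1175]
tool_rot: [0.001, 0.97, -0.004, 0.241]
wrist_force: [-20.7, 1.4, 25.0]
finger_gap: 0.374
[ 0.6357 -0.0252  0.1175] [-20.7   1.4  25. ] [0.16 0.99 0.03] tilt 0.48718422677256407
```

View pics/s15.png

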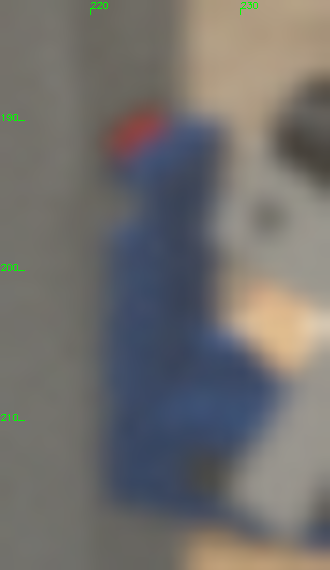

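```bash
python3 -m crank '[[-1,0,-1,0,0,0,28],[-2,0,-2.5,0,0.01,0,28],[-2,0,-4,0,0.01,0,28],[-2,0,-4,0,0.01,0,28]]' 60
python3 - <<'E'
from go import *
s,Rc=cur();z=Rc.apply([0,0,1]);print(s["eef_pos"].round(4),s["wrist_force"].round(1),s["ft_torque"].round(2),"tilt",np.arctan2(z[0],-z[2]))
crop("side",214,182,236,220,"pics/s16.png")
E
```

```text
t: 13.65
eef_pos: [0.6357, -0.0252, 0.1169]
tool_rot: [0.002, 0.971, -0.004, 0.24]
wrist_force: [-24.9, 2.9, 37.6]
finger_gap: 0.375
[ 0.6357 -0.0252  0.1169] [-24.9   2.9  37.6] [0.45 0.83 0.17] tilt 0.48377274732984893
```

View pics/s16.png

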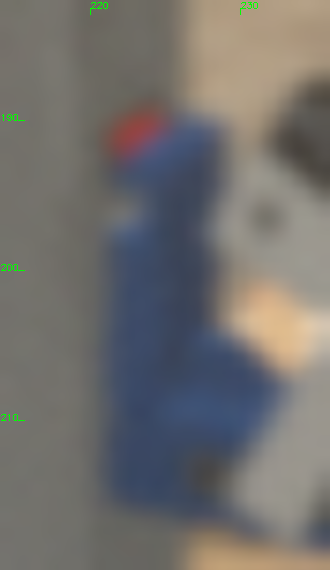

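```bash
python3 -m crank '[[-2,0,0,0,0,0,28],[-4,0,0,0,0,0,28],[-4,0,0,0,0,0,28]]' 60
python3 - <<'E'
from go import *
s,Rc=cur();z=Rc.apply([0,0,1]);print(s["eef_pos"].round(4),s["wrist_force"].round(1),s["ft_torque"].round(2),"tilt",np.arctan2(z[0],-z[2]))
E
```

```text
t: 14.0
eef_pos: [0.6356, -0.0253, 0.117]
tool_rot: [0.002, 0.97, -0.005, 0.242]
wrist_force: [-7.6, 6.1, 23.0]
finger_gap: 0.376
[ 0.6356 -0.0253  0.117 ] [-7.6  6.1 23. ] [ 1.06 -0.38  0.66] tilt 0.4893028721786903
```

```bash
python3 -m crank '[[0,1,-2,0,0.01,0,28],[0,1.5,-4,0,0.02,0,28],[-1,1.5,-6,0,0.02,0,28],[-1,1.5,-6,0,0.02,0,28]]' 60
python3 - <<'E'
from go import *
s,Rc=cur();z=Rc.apply([0,0,1]);print(s["eef_pos"].round(4),s["wrist_force"].round(1),s["ft_torque"].round(2),"tilt",np.arctan2(z[0],-z[2]))
crop("side",214,182,236,220,"pics/s17.png")
E
```

```text
t: 14.4
eef_pos: [0.6358, -0.0251, 0.116]
tool_rot: [0.003, 0.972, -0.005, 0.236]
wrist_force: [-25.7, 1.8, 48.5]
finger_gap: 0.38
[ 0.6358 -0.0251  0.116 ] [-25.7   1.8  48.5] [0.38 0.02 0.04] tilt 0.47654843730804863
```

View pics/s17.png

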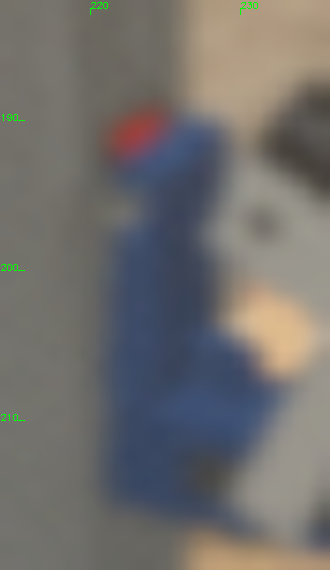

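Run:
```python
from go import *
b=np.array([.688,-.025,-.0105])
for dz in(0,5,10,16):
    print(dz,(proj("side",[loc(b,(x,y,.09+dz/1000+z)) for x,y,z in((0,.018,0),(0,.018,.091),(-.014,.018,.091),(-.014,-.018,.091),(0,-.018,.091))])+.5).round(1).tolist())
print("catch",proj("side",[loc(b,(-.0043,y,.186+z)) for y,z in((.011,0),(-.011,0),(0,.004),(0,-.004))])+.5)
```

```text
0 [[221.1, 217.5], [220.8, 194.5], [224.4, 195.2], [228.9, 191.6], [225.4, 191.0]]
5 [[221.1, 216.3], [220.8, 193.2], [224.3, 193.9], [228.9, 190.4], [225.4, 189.7]]
10 [[221.1, 215.0], [220.8, 191.9], [224.3, 192.6], [228.8, 189.1], [225.4, 188.4]]
16 [[221.1, 213.5], [220.8, 190.4], [224.3, 191.0], [228.8, 187.5], [225.4, 186.9]]
catch [[222.80281035 192.73740802]
 [225.57942225 190.58601249]
 [224.19113354 190.62616742]
 [224.20800571 192.68208415]]
```

The tool is lower than the pictured bracket suggests (bottom corner at row about 215, i.e. roughly 8–11 mm above seated), so the bracket is jammed and the hand has slid on it. I'll relax the push and test by pulling back gently whether the claws are hooked.

```bash
cat > st.py <<'E'
from go import *
s,Rc=cur();z=Rc.apply([0,0,1]);y=Rc.apply([0,1,0]);yaw=np.arctan2(-y[0],y[1]); yaw=(yaw+np.pi/2)%np.pi-np.pi/2
print("t",round(s["t"],2),"pos",(s["eef_pos"]*1000).round(1),"F",s["wrist_force"].round(1),"M",s["ft_torque"].round(2),"tilt",round(np.arctan2(z[0],-z[2]),4),"roll",round(np.arcsin(y[2]),4),"yaw",round(yaw,4),"gap",round(s["finger_gap"]*94,1))
E
python3 -m crank '[[0,0,3,0,0,0,28],[0,0,6,0,0,0,28],[0,0,8,0,0,0,28],[0,0,8,0,0,0,28]]' 60 >/dev/null; python3 st.py
python3 -m crank '[[-2,0,0,0,0,0,28],[-4,0,0,0,0,0,28],[-4,0,0,0,0,0,28]]' 60 >/dev/null; python3 st.py
```

```text
t 14.85 pos [635.7 -25.1 116.9] F [5.4 1.  4.7] M [ 0.2  -0.8   0.21] tilt 0.4685 roll 0.0027 yaw -0.0113 gap 35.6
t 15.15 pos [635.3 -25.7 117.3] F [19.9  2.5 -7.1] M [ 0.35 -1.74  0.38] tilt 0.4742 roll 0.0034 yaw -0.0123 gap 36.0
```

Pulled back at 20 N it moved only 0.4 mm, so the claws are hooked. The jam comes from pressing 52 mm out from the face, since the moment binds the claws. I'll let go, regrip about 27 mm from the face with more tilt (0.65 rad) and press there.

```bash
python3 -m crank '[[3,0,0,0,0,0,28],[3,0,0,0,0,0,40],[3,0,0,0,0,0,54],[3,0,0,0,0,0,54],[3,0,0,0,0,0,54],[3,0,0,0,0,0,54]]' 60 >/dev/null; python3 st.py
python3 - <<'E'
from go import *
R=toolR(-.0105,.65)*Ro.from_euler('z',np.pi);t=np.array([.6877-.028,-.0251,.1245]); delta(t,R); print(read_state()["joints"])
crop("side",205,175,250,222,"pics/s18.png")
E
```

```text
t 15.75 pos [627.4 -24.  110.9] F [-0.6  0.5  0.5] M [-0.04  0.36  0.08] tilt 0.4518 roll 0.0002 yaw -0.0099 gap 54.4
t 15.75 d_mm [32.3 -1.1 13.6] rv [-0.002 -0.198 -0.001] F [-0.6  0.5  0.5] gap 54.4
[-0.19778605  0.25329078  1.95669252  0.17288941  0.49291399  1.24866602]
```

View pics/s18.png

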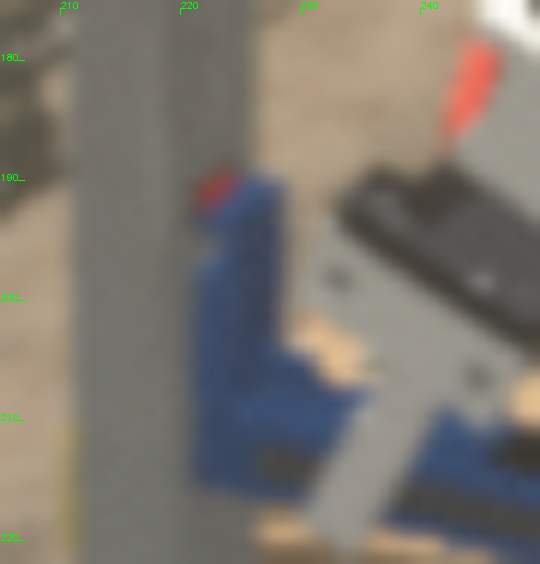

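```bash
python3 -m crank '[[0,-1,6,0,-0.05,0,54],[8,-1,10,0,-0.1,0,54],[16,-1,13,0,-0.15,0,54],[24,-1,13.5,-0.002,-0.198,0,54],[32,-1,13.5,-0.002,-0.198,0,54],[32,-1,13.5,-0.002,-0.198,0,54],[32,-1,13.5,-0.002,-0.198,0,54]]' 60 >/dev/null; python3 st.py
python3 - <<'E'
from go import *
crop("side",205,165,265,222,"pics/s19.png"); print(read_state()["joints"])
E
```

```text
t 16.5 pos [660.4 -25.  124.9] F [ 0.3  0.1 -0.6] M [-0.04  0.38 -0.01] tilt 0.6503 roll 0.0008 yaw -0.0092 gap 54.1
[-0.21252764  0.24847931  2.04981203  0.54646442  0.2363749   0.87370651]
```

View pics/s19.png

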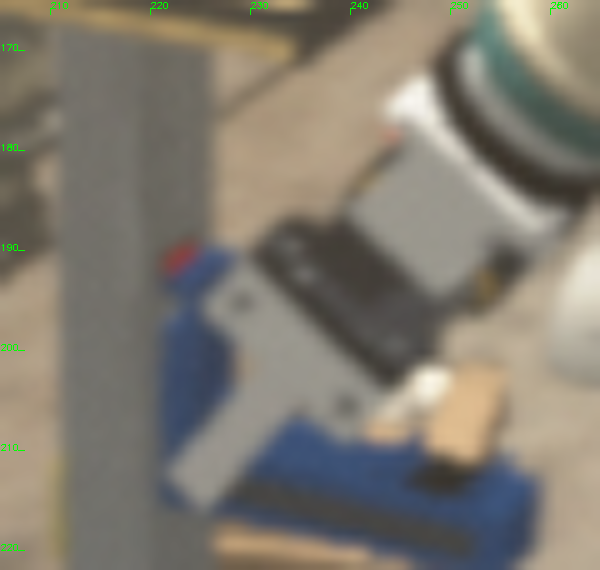

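The fingers now straddle the arm right in front of the spine and clear the shelf. Gripping and pressing down.

```bash
python3 -m crank '[[0,0,0,0,0,0,28],[0,0,0,0,0,0,28],[0,0,0,0,0,0,28],[0,0,0,0,0,0,28],[0,0,0,0,0,0,28]]' 60 >/dev/null; python3 st.py
python3 -m crank '[[0,0,-2,0,0.01,0,28],[0,0,-4,0,0.02,0,28],[0,0,-6,0,0.02,0,28],[0,0,-6,0,0.02,0,28]]' 60 >/dev/null; python3 st.py
```

```text
t 17.05 pos [659.6 -25.5 124.7] F [-2.4 -3.5  0.5] M [-0.48  0.53 -0.48] tilt 0.6505 roll 0.0008 yaw -0.0105 gap 35.3
t 17.45 pos [659.7 -24.7 118.4] F [ 2.1 -0.8 -2.4] M [ 0.01  0.27 -0.04] tilt 0.6299 roll 0.0001 yaw -0.0097 gap 35.4
```

Run:
```python
from go import *
crop("side",210,180,245,222,"pics/s20.png")
```

```text
(no output)
```

View pics/s20.png

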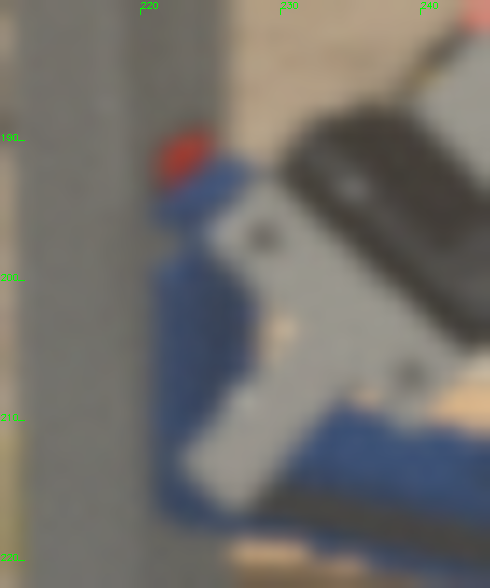

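It slid down almost freely: the bottom corner is at row about 217 (seated predicts 217.5), and the catch is fully visible above the ridge. Pressing on to the stop.

```bash
python3 -m crank '[[0,0,-2,0,0,0,28],[0,0,-4,0,0,0,28],[0,0,-4,0,0,0,28]]' 60 >/dev/null; python3 st.py
python3 -m crank '[[0,0,-2,0,0,0,28],[0,0,-4,0,0,0,28],[0,0,-4,0,0,0,28]]' 60 >/dev/null; python3 st.py
```

```text
t 17.8 pos [660.  -24.7 117.2] F [-13.2  -0.1  15.8] M [0.04 0.19 0.05] tilt 0.6343 roll 0.0009 yaw -0.0096 gap 35.7
t 18.1 pos [660.  -24.7 117. ] F [-30.3   1.3  39.3] M [0.18 0.41 0.07] tilt 0.6396 roll 0.0017 yaw -0.0096 gap 35.3
```

```bash
python3 -m crank '[[0,0,4,0,0,0,28],[0,0,9,0,0,0,28],[0,0,9,0,0,0,28]]' 60 >/dev/null; python3 st.py
python3 -m crank '[[0,0,2,0,0,0,28],[0,0,4,0,0,0,28],[0,0,4,0,0,0,28]]' 60 >/dev/null; python3 st.py
python3 - <<'E'
from go import *
crop("side",210,180,245,222,"pics/s21.png")
E
```

```text
t 18.4 pos [659.6 -24.8 119.3] F [ 1.3 -0.1 -1.3] M [-0.05  0.34  0.05] tilt 0.6294 roll 0.0004 yaw -0.0092 gap 35.5
t 18.7 pos [659.2 -24.8 120.4] F [  9.9  -0.9 -13.1] M [-0.04  0.63 -0.02] tilt 0.625 roll -0.0005 yaw -0.0095 gap 35.6
```

View pics/s21.png

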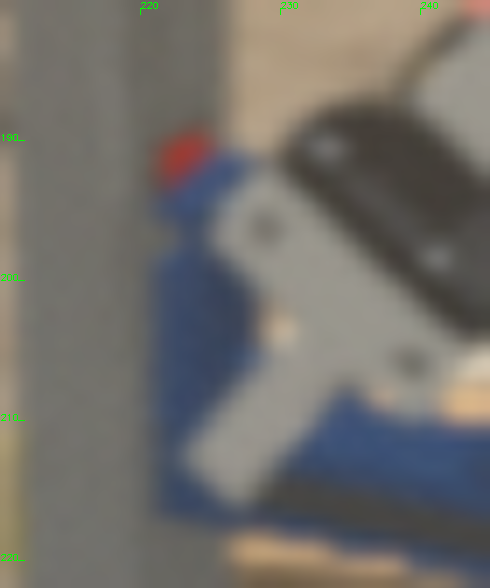

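It resists lifting (13 N for 1 mm), so it is locked under the catch. Pressing it fully down once more and releasing.

```bash
python3 -m crank '[[0,0,-4,0,0,0,28],[0,0,-8,0,0,0,28],[0,0,-8,0,0,0,28]]' 60 >/dev/null; python3 st.py
python3 -m crank '[[0,0,3,0,0,0,28],[0,0,3,0,0,0,50],[0,0,3,0,0,0,70],[0,0,3,0,0,0,70],[0,0,3,0,0,0,70],[0,0,3,0,0,0,70]]' 60 >/dev/null; python3 st.py
python3 -m crank '[[-16,0,22,0,0,0,70],[-32,0,44,0,0,0,70],[-60,0,66,0,0,0,70],[-90,0,90,0,0,0,70],[-120,0,100,0,0,0,70],[-140,10,110,0,0,0,70],[-140,10,110,0,0,0,70]]' >/dev/null; python3 st.py
python3 - <<'E'
from go import *
crop("side",205,175,260,225,"pics/s22.png")
crop("top",215,160,270,220,"pics/t22.png")
b=np.array([.6875,-.025,-.0105])
print((proj("side",[loc(b,(x,y,.09+z)) for x,y,z in((0,.018,0),(0,.018,.091),(-.014,-.018,.091),(-.137,.018,0),(-.137,-.018,.03))])+.5).round(1).tolist())
E
```

```text
t 19.05 pos [660.  -24.9 117.3] F [-6.   1.3  8.2] M [0.06 0.15 0.1 ] tilt 0.6331 roll 0.0009 yaw -0.01 gap 35.5
t 19.65 pos [659.6 -25.  118.4] F [-0.   0.7 -0. ] M [ 0.01  0.36 -0.01] tilt 0.63 roll 0.0005 yaw -0.0098 gap 69.2
t 20.35 pos [517.8 -14.2 229.9] F [0.9 0.9 0.2] M [0.   0.35 0.01] tilt 0.6322 roll 0.0011 yaw -0.0092 gap 69.9
[[221.2, 217.5], [221.0, 194.5], [229.0, 191.7], [255.9, 225.0], [260.0, 213.3]]
```

View pics/s22.png

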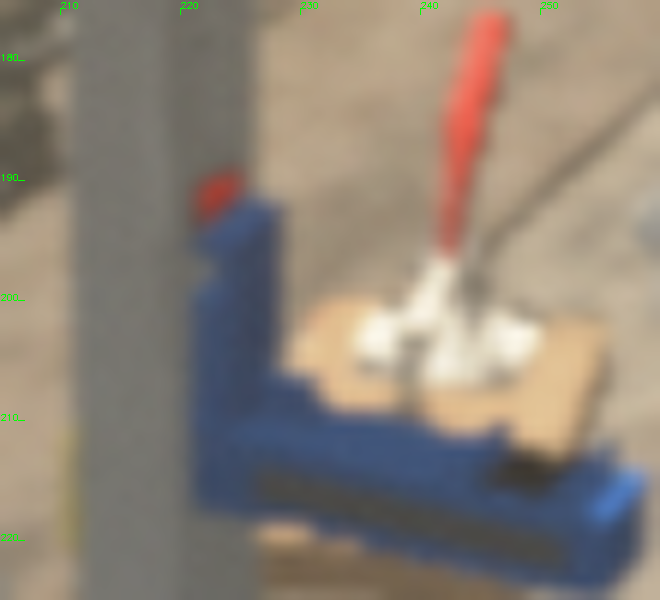

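View pics/t22.png

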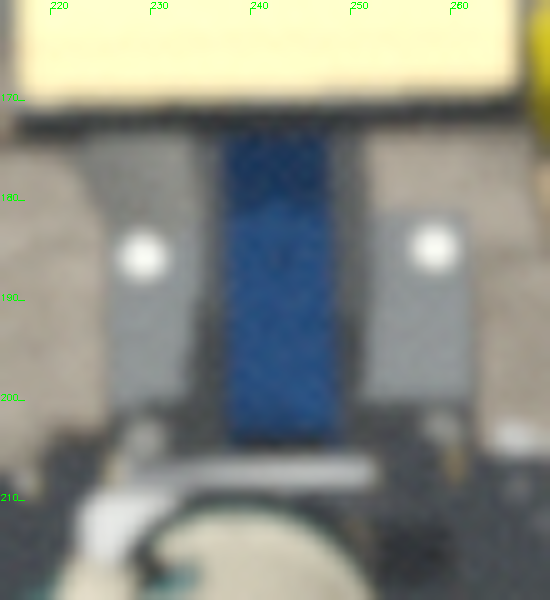

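The bracket is seated. Its bottom corner is at (221,217.3) against a predicted (221.2,217.5), and the red catch is out above the ridge. Next is the blank: grip its ends with the hand leaning back, turn it 60° away from the robot in the air, set it down, and regrip.

Run:
```python
from go import *
R=toolR(.032,.45)*Ro.from_euler('z',np.pi);d=R.apply([0,0,1]);t=np.array([.5535,.2205,.026]);print(t-.1*d)
delta(t-.1*d,R); print(read_state()["joints"])
```

```text
[0.51002571 0.21910835 0.11604471]
t 20.45 d_mm [ -10.   234.2 -113.2] rv [-0.001  0.182  0.042] F [ 0.7 -1.1 -0.5] gap 69.9
[-0.27565043 -0.10264964  2.10984961  0.30506265  0.53966119  1.08998504]
```

```bash
python3 -m crank '[[0,45,0,0,0.05,0.01,94],[0,92,0,0,0.1,0.02,94],[0,139,0,0,0.14,0.03,94],[-5,186,-20,0,0.182,0.042,94],[-8,225,-50,0,0.182,0.042,94],[-10,234,-85,0,0.182,0.042,94],[-10,234,-113,0,0.182,0.042,94],[-10,234,-113,0,0.182,0.042,94]]' >/dev/null; python3 st.py
python3 -m crank '[[0,0,0,0,0,0,94],[0,0,0,0,0,0,94]]' > /dev/null
python3 - <<'E'
from go import *
R=toolR(.032,.45)*Ro.from_euler('z',np.pi);t=np.array([.5535,.2205,.026])
delta(t,R); print(read_state()["joints"])
crop("side",190,200,290,290,"pics/s23.png")
crop("top",130,190,220,250,"pics/t23.png")
E
```

```text
t 21.25 pos [506.8 219.  109.7] F [-0.4  0.1 -1. ] M [-0.02  0.38 -0.05] tilt 0.4373 roll 0.0022 yaw 0.0341 gap 93.8
t 21.45 d_mm [ 41.9   1.2 -91.2] rv [-0.003  0.001  0.   ] F [-0.3  0.1  0.1] gap 94.1
[ 0.3781105   0.16889454  2.05689117 -0.30487219  0.50721673  2.15453088]
```

View pics/s23.png

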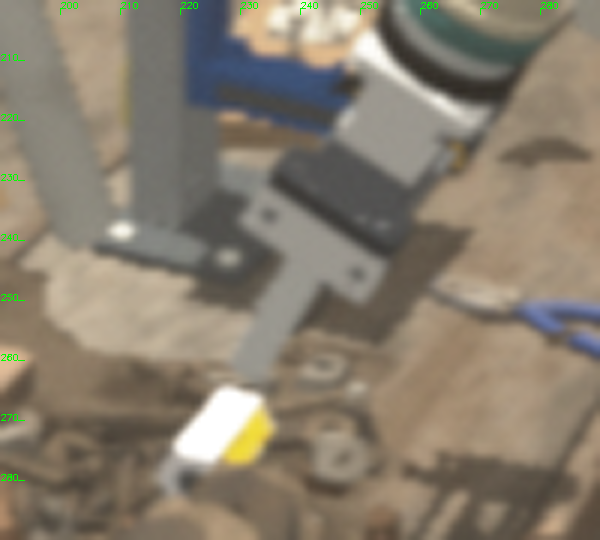

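View pics/t23.png

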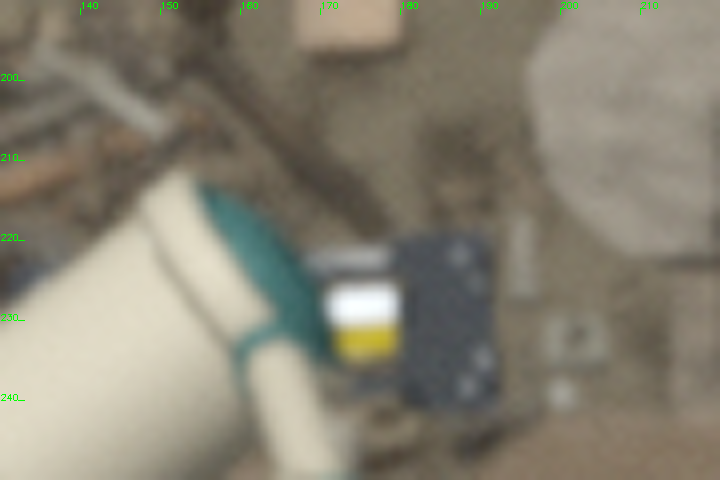

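```bash
python3 -m crank '[[10,0,-20,0,0,0,94],[20,1,-42,0,0,0,94],[29,1,-62,0,0,0,94],[35,1,-75,0,0,0,94],[35,1,-75,0,0,0,94]]' >/dev/null; python3 st.py
python3 - <<'E'
from go import *
crop("side",200,235,260,290,"pics/s24.png")
E
python3 -m crank '[[4,0,-8,0,0,0,94],[7,0,-16,0,0,0,94],[7,0,-16,0,0,0,94]]' >/dev/null; python3 st.py
```

```text
t 22.05 pos [545.4 219.4  40.2] F [-1.   0.1  0.4] M [0.01 0.35 0.01] tilt 0.4476 roll -0.0012 yaw 0.0311 gap 94.3
t 22.4 pos [551.7 219.9  24.1] F [ 0.6 -0.1  0.6] M [-0.01  0.38 -0.01] tilt 0.4475 roll -0.0012 yaw 0.0322 gap 93.6
```

View pics/s24.png

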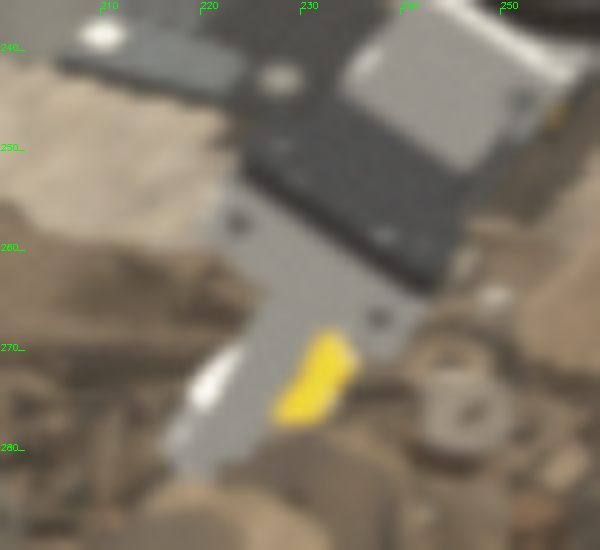

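The fingers sit over both ends with no contact. Closing on the blank.

```bash
python3 -m crank '[[2,0,2,0,0,0,80],[2,0,2,0,0,0,55],[2,0,2,0,0,0,55],[2,0,2,0,0,0,55],[2,0,2,0,0,0,55],[2,0,2,0,0,0,55],[2,0,2,0,0,0,55]]' 45 >/dev/null; python3 st.py
python3 -m crank '[[0,0,0,0,0,0,55],[0,0,0,0,0,0,55]]' 45 >/dev/null; python3 st.py
```

```text
t 23.1 pos [553.7 220.1  26.8] F [-0.   1.4  3.1] M [-0.05  0.39  0.05] tilt 0.4483 roll -0.0016 yaw 0.0324 gap 62.1
t 23.3 pos [553.7 220.1  26.8] F [-1.9 -0.1  3.6] M [0.01 0.38 0.05] tilt 0.4483 roll -0.0017 yaw 0.0323 gap 61.6
```

```bash
python3 -m crank '[[0,0,15,0,0,0,55],[0,0,40,0,0,0,55],[0,0,60,-0.004,0.14,0,55],[0,0,60,-0.009,0.28,0,55],[0,0,60,-0.013,0.42,0,55],[0,0,60,-0.018,0.56,0,55],[0,0,60,-0.022,0.70,0,55],[0,0,60,-0.027,0.84,0,55]]' 50 >/dev/null; python3 st.py
python3 -m crank '[[0,0,0,-0.003,0.1,0,55],[0,0,0,-0.006,0.207,0,55],[0,0,0,-0.006,0.207,0,55],[0,0,0,-0.006,0.207,0,55]]' 50 >/dev/null; python3 st.py
python3 - <<'E'
from go import *
crop("side",180,200,280,290,"pics/s25.png");print(read_state()["joints"])
E
```

```text
t 24.1 pos [554.5 219.9  86.7] F [-0.6  0.4 -2.1] M [-0.01 -0.31 -0.01] tilt -0.3959 roll -0.0014 yaw 0.0307 gap 61.4
t 24.5 pos [553.6 219.8  84.8] F [-0.7 -0.  -3.4] M [ 0.05 -0.44  0.01] tilt -0.5997 roll -0.0008 yaw 0.0304 gap 61.2
[0.20064706 0.73590856 1.20588274 0.09876469 1.79047258 1.73240943]
```

View pics/s25.png

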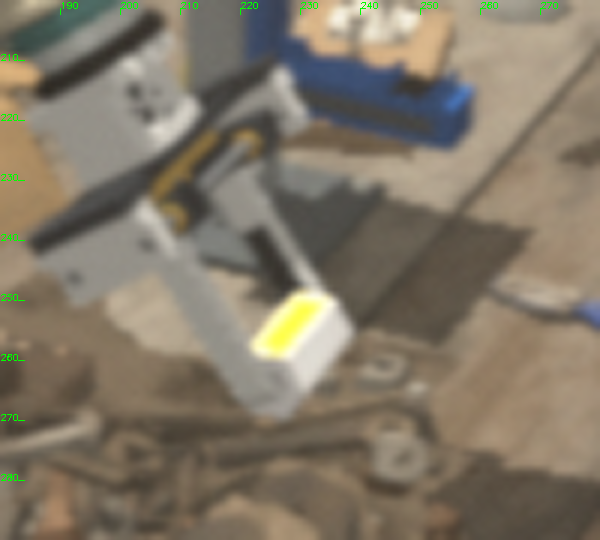

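The yellow flat is on top, at (228,255). Setting it back down on the bench.

```bash
python3 -m crank '[[0,0,-25,0,0,0,55],[0,0,-48,0,0,0,55],[0,0,-58,0,0,0,55],[0,0,-61.5,0,0,0,55],[0,0,-61.5,0,0,0,55],[0,0,-61.5,0,0,0,55]]' 50 >/dev/null; python3 st.py
```

```text
t 25.15 pos [554.1 220.2  26.4] F [-0.4  0.3 -2.8] M [ 0.01 -0.44 -0.01] tilt -0.5969 roll -0.0019 yaw 0.0309 gap 61.9
```

```bash
python3 -m crank '[[0,0,-2,0,0,0,55],[0,0,-3,0,0,0,55],[0,0,-3,0,0,0,55]]' 50 >/dev/null; python3 st.py
python3 -m crank '[[0,0,-1,0,0,0,55],[0,0,-1.5,0,0,0,55],[0,0,-1.5,0,0,0,55]]' 50 >/dev/null; python3 st.py
```

```text
t 25.45 pos [554.4 220.2  24. ] F [ 1.7 -0.1  5.7] M [-0.13  0.14  0.03] tilt -0.5974 roll -0.0021 yaw 0.0306 gap 61.9
t 25.75 pos [554.5 220.2  24. ] F [ 2.8  0.2 11.1] M [-0.27  0.66  0.02] tilt -0.5975 roll -0.0023 yaw 0.0307 gap 61.8
```

```bash
python3 -m crank '[[0,0,2,0,0,0,55],[0,0,2,0,0,0,80],[0,0,2,0,0,0,94],[0,0,2,0,0,0,94],[0,0,2,0,0,0,94],[0,0,2,0,0,0,94],[0,0,2,0,0,0,94]]' 50 >/dev/null; python3 st.py
python3 -m crank '[[12,0,20,0,0,0,94],[25,0,40,0,0,0,94],[25,0,65,0.004,-0.14,0,94],[15,0,85,0.009,-0.28,0,94],[0,0,100,0.013,-0.42,0,94],[-20,0,105,0.018,-0.56,0,94],[-40,0,105,0.022,-0.7,0,94],[-50,0,105,0.027,-0.84,0,94]]' >/dev/null; python3 st.py
python3 - <<'E'
from go import *
a=snapshot("side")[:,:,::-1]; cv2.imwrite("pics/sideB.png",a); crop("side",200,240,260,290,"pics/s26.png",img="pics/sideB.png")
b=snapshot("top")[:,:,::-1]; cv2.imwrite("pics/topB.png",b); crop("top",150,210,200,245,"pics/t26.png",img="pics/topB.png")
R=toolR(.031,.45)*Ro.from_euler('z',np.pi);d=R.apply([0,0,1]);t=np.array([.5478,.2202,.0265]);delta(t-.07*d,R)
E
```

```text
t 26.45 pos [553.6 220.   22.4] F [ 0.4 -0.9  0.2] M [ 0.01 -0.16 -0.05] tilt -0.5995 roll -0.0014 yaw 0.0308 gap 93.8
t 27.25 pos [502.1 220.  129. ] F [ 0.2 -0.7 -0.6] M [-0.    0.24 -0.03] tilt 0.2475 roll -0.0034 yaw 0.0325 gap 94.0
t 27.35 d_mm [ 25.1   1.5 -34.9] rv [ 0.009 -0.22  -0.004] F [-1.2 -0.  -0.5] gap 94.0
```

View pics/s26.png

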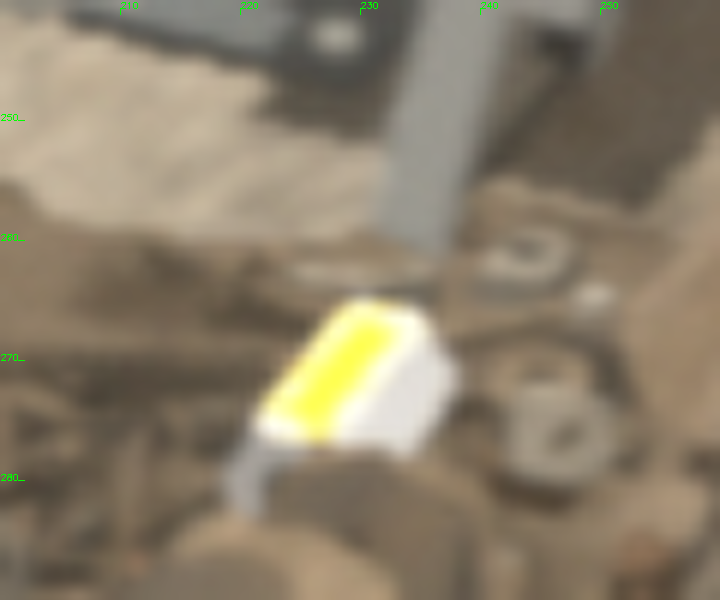

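View pics/t26.png

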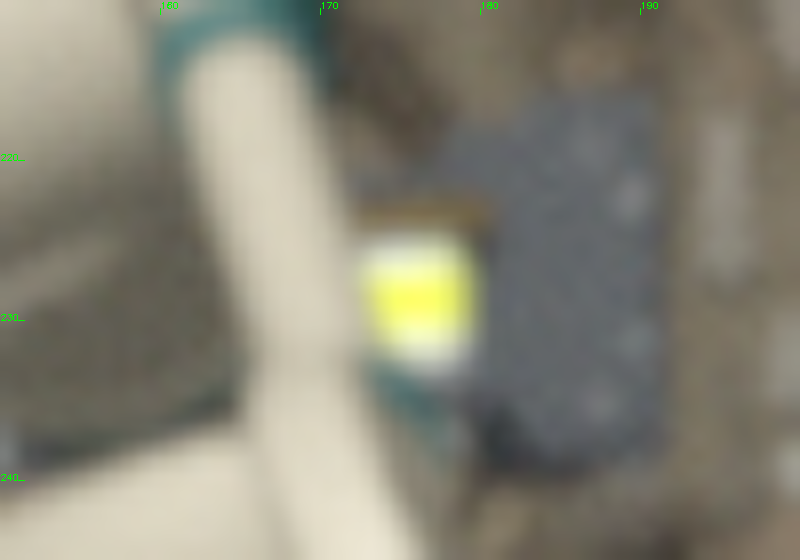

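The blank rests with its yellow flat up, at (228,271). Regripping at tilt 0.45.

```bash
python3 -m crank '[[8,0,-10,0.003,-0.1,0,94],[25,1,-35,0.009,-0.22,-0.004,94],[34,2,-54,0.009,-0.22,-0.004,94],[43,2,-73,0.009,-0.22,-0.004,94],[50,2,-88,0.009,-0.22,-0.004,94],[55,2,-98,0.009,-0.22,-0.004,94],[55,2,-98,0.009,-0.22,-0.004,94],[55,2,-98,0.009,-0.22,-0.004,94]]' >/dev/null; python3 st.py
python3 - <<'E'
from go import *
R=toolR(.031,.45)*Ro.from_euler('z',np.pi);t=np.array([.5478,.2202,.0265]);delta(t,R)
E
```

```text
t 28.15 pos [559.9 221.8  29.4] F [-0.3 -0.5  0.5] M [-0.06  0.32  0.03] tilt 0.4605 roll -0.0034 yaw 0.028 gap 93.8
t 28.15 d_mm [-12.1  -1.6  -2.9] rv [-0.004  0.011  0.003] F [-0.3 -0.5  0.5] gap 93.8
```

```bash
python3 -m crank '[[-6,-1,-1,-0.004,0.011,0.003,94],[-12,-1.5,-3,-0.004,0.011,0.003,94],[-12,-1.5,-3,-0.004,0.011,0.003,94],[-12,-1.5,-3,-0.004,0.011,0.003,94]]' >/dev/null; python3 st.py
python3 -m crank '[[0,0,0,0,0,0,75],[0,0,0,0,0,0,55],[0,0,0,0,0,0,55],[0,0,0,0,0,0,55],[0,0,0,0,0,0,55],[0,0,0,0,0,0,55],[0,0,0,0,0,0,55],[0,0,0,0,0,0,55]]' 50 >/dev/null; python3 st.py
```

```text
t 28.55 pos [546.3 220.6  27. ] F [ 0.1  0.4 -0. ] M [ 0.04  0.33 -0.03] tilt 0.4503 roll -0.0006 yaw 0.0324 gap 94.1
t 29.35 pos [546.7 220.4  26.6] F [ 0.4 -1.1  0.8] M [-0.21  0.2  -0.03] tilt 0.4499 roll -0.0003 yaw 0.032 gap 61.7
```

```bash
python3 -m crank '[[0,0,15,0,0,0,55],[-10,0,55,0,0,0,55],[-25,0,100,0,0,0,55],[-35,-10,145,0,0,0,55],[-40,-45,165,0,0,-0.01,55],[-40,-90,165,0,0,-0.02,55],[-40,-137,165,0,0,-0.03,55],[-35,-180,165,0,0,-0.0425,55]]' 50 >/dev/null; python3 st.py
python3 - <<'E'
from go import *
R=toolR(-.0105,.45)*Ro.from_euler('z',np.pi);delta(np.array([.5814,-.0239,.1866]),R); print(read_state()["joints"])
E
```

```text
t 30.15 pos [509.3  39.5 190.7] F [ 1.3  0.1 -2.6] M [-0.01  0.55  0.02] tilt 0.4476 roll -0.0008 yaw -0.0099 gap 61.5
t 30.15 d_mm [ 72.1 -63.4  -4.1] rv [-0.001 -0.002 -0.001] F [ 1.3  0.1 -2.6] gap 61.5
[-0.08272086 -0.01370116  2.03915452  0.05187958  0.67028089  1.46481624]
```

```bash
python3 -m crank '[[10,-30,0,0,0,0,55],[30,-55,0,0,0,0,55],[55,-63,-2,0,0,0,55],[72,-63,-4,0,0,0,55],[72,-63,-4,0,0,0,55],[72,-63,-4,0,0,0,55],[72,-63,-4,0,0,0,55]]' 50 >/dev/null; python3 st.py
python3 - <<'E'
from go import *
R=toolR(-.0105,.45)*Ro.from_euler('z',np.pi);delta(np.array([.5814,-.0239,.1466]),R); print(read_state()["joints"])
a=snapshot("side")[:,:,::-1]; cv2.imwrite("pics/sideC.png",a);crop("side",205,165,285,230,"pics/s27.png",img="pics/sideC.png")
crop("top",205,160,275,225,"pics/t27.png")
E
```

```text
t 30.85 pos [582.1 -21.1 186.7] F [ 0.   0.  -2.9] M [-0.01  0.52  0.02] tilt 0.4477 roll -0.0012 yaw -0.0089 gap 61.3
t 30.85 d_mm [ -0.7  -2.8 -40.1] rv [-0.001 -0.002 -0.002] F [ 0.   0.  -2.9] gap 61.3
[-0.2133929   0.10167938  1.92604726  0.14203366  0.67945994  1.27567261]
```

View pics/s27.png

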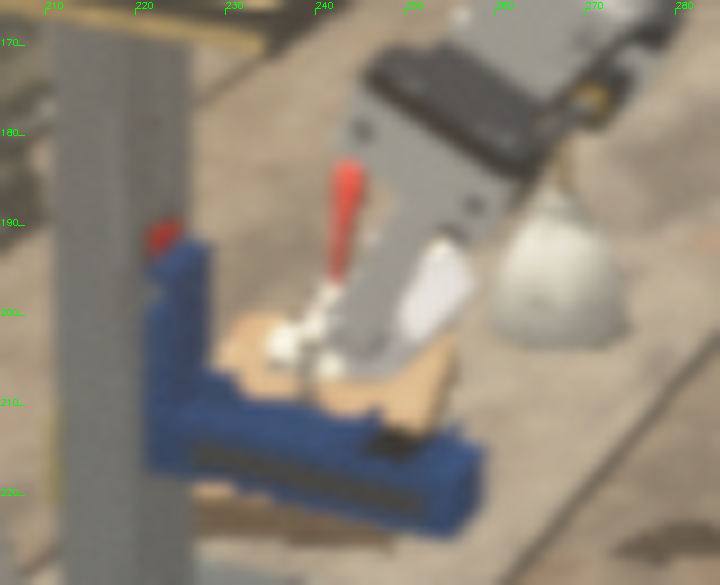

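View pics/t27.png

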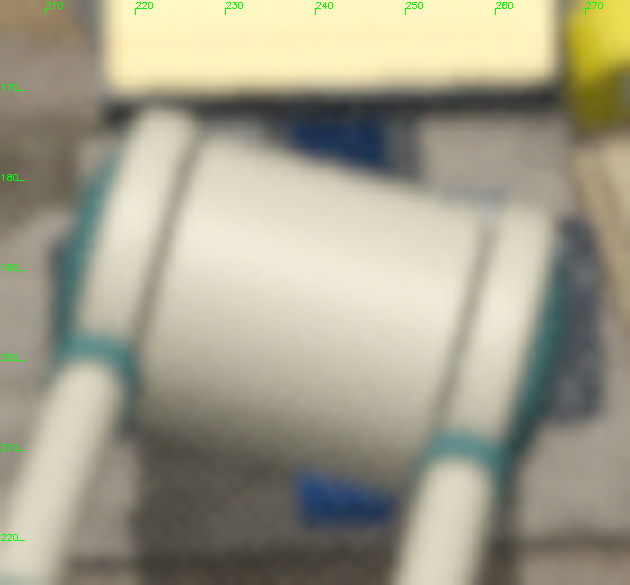

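Run:
```python
from f3 import *
def sh(S,x,z): return [((p[0]+x,p[1],p[2]+z),(q[0]+x,q[1],q[2]+z)) for p,q in S]
b=(.6875,-.025,-.0105)
BRs=sh(BR,-.075,.09)+[((-.075+x,y,.12),(-.075+x,y,.128)) for x in(-.054,-.006) for y in(-.018,.018)]
overlay("side","pics/sideC.png",b,BRs,(205,165,285,230),"pics/o7.png")
overlay("side","pics/sideC.png",(.5821+.0011,-.0211,-.009),sh(HX,0,.1867-.0086-.018),(205,165,285,230),"pics/o8.png")
c,d=cv2.imread("pics/o7.png"),cv2.imread("pics/o8.png"); cv2.imwrite("pics/oE.png",np.hstack([c[120:,100:500],d[120:,100:500]]))
```

```text
(no output)
```

View pics/oE.png

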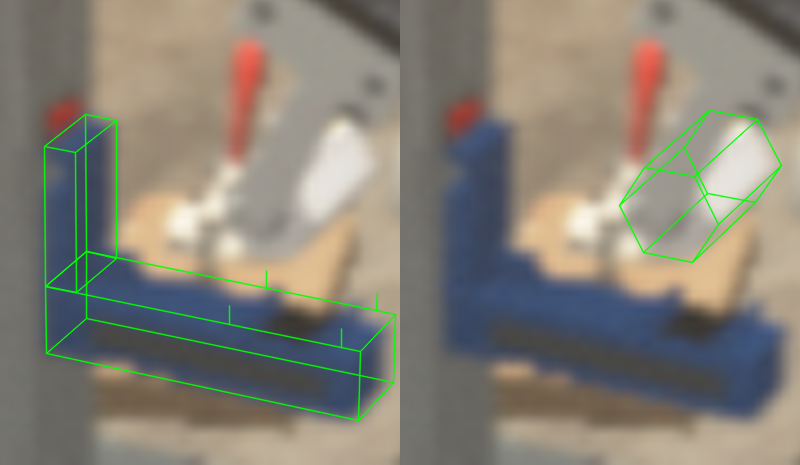

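Bracket and blank both match their models to within about 1 px. The bracket may be 1–2 mm deeper, so I add 1 mm in x. Lowering.

```bash
python3 -m crank '[[0.5,-3,-8,0,0,0,55],[0.5,-3,-18,0,0,0,55],[0.5,-3,-28,0,0,0,55],[0.5,-3,-34,0,0,0,55],[0.5,-3,-34,0,0,0,55]]' 50 >/dev/null; python3 st.py
python3 -m crank '[[0,0,-2,0,0,0,55],[0,0,-4,0,0,0,55],[0,0,-4,0,0,0,55]]' 50 >/dev/null; python3 st.py
```

```text
t 31.45 pos [583.  -25.2 151.6] F [ 0.3  1.  -2.7] M [0.01 0.55 0.04] tilt 0.4468 roll -0.0014 yaw -0.0107 gap 61.3
t 31.75 pos [584.2 -25.5 149.6] F [ 0.1  0.1 -3.2] M [-0.02  0.55 -0.01] tilt 0.4502 roll -0.0006 yaw -0.0105 gap 61.6
```

```bash
python3 -m crank '[[-1,0.5,-1,0,0,0,55],[-1,0.5,-2,0,0,0,55],[-1,0.5,-2,0,0,0,55]]' 50 >/dev/null; python3 st.py
python3 -m crank '[[0,0,-1,0,0,0,55],[0,0,-1.5,0,0,0,55],[0,0,-1.5,0,0,0,55]]' 50 >/dev/null; python3 st.py
python3 - <<'E'
from go import *
crop("side",210,185,270,230,"pics/s28.png")
E
```

```text
t 32.05 pos [583.  -24.9 147.5] F [ 0.1 -0.  -2.3] M [-0.06  0.57 -0.05] tilt 0.4501 roll -0.0006 yaw -0.0105 gap 61.4
t 32.35 pos [583.1 -25.  146. ] F [ 0.   0.2 -2.5] M [ 0.01  0.54 -0.02] tilt 0.45 roll -0.0006 yaw -0.0106 gap 61.6
```

View pics/s28.png

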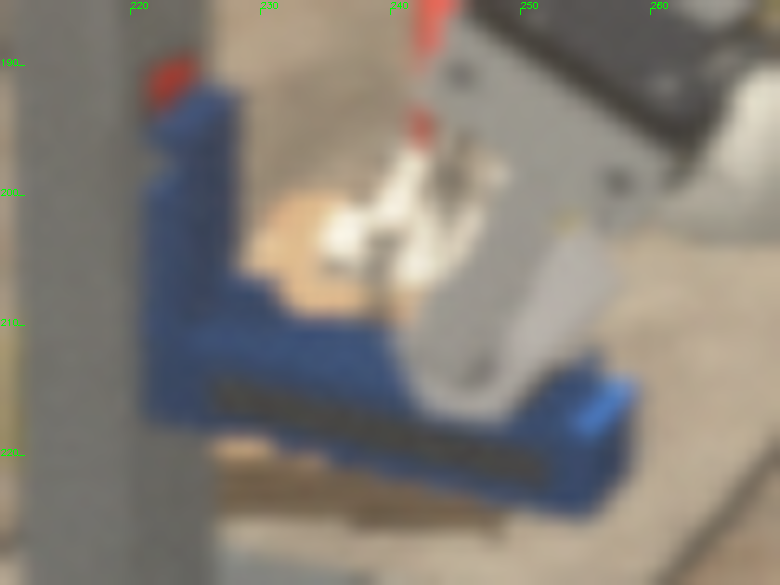

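```bash
python3 -m crank '[[0,0,-1,0,0,0,55],[0,0,-1.5,0,0,0,55],[0,0,-1.5,0,0,0,55]]' 50 >/dev/null; python3 st.py
python3 -m crank '[[0,0,-1,0,0,0,55],[0,0,-1.5,0,0,0,55],[0,0,-1.5,0,0,0,55]]' 50 >/dev/null; python3 st.py
```

```text
t 32.7 pos [583.1 -25.  144.4] F [ 0.5  0.4 -2.6] M [-0.05  0.56  0.01] tilt 0.4499 roll -0.0007 yaw -0.0106 gap 61.9
t 33.0 pos [583.2 -25.  144. ] F [-5.4  0.1  3.8] M [-0.06  0.77 -0.06] tilt 0.4512 roll -0.0003 yaw -0.0104 gap 61.5
```

```bash
python3 -m crank '[[-1,0,0,0,0,0,55],[-1.5,0,0,0,0,0,55],[-1.5,0,0,0,0,0,55]]' 50 >/dev/null; python3 st.py
python3 -m crank '[[0,0,-1,0,0,0,55],[0,0,-1.5,0,0,0,55],[0,0,-1.5,0,0,0,55]]' 50 >/dev/null; python3 st.py
```

```text
t 33.3 pos [582.8 -25.2 143.9] F [ 0.8 -0.1  1.1] M [0.09 0.11 0.07] tilt 0.4527 roll -0.0003 yaw -0.0109 gap 61.4
t 33.6 pos [582.8 -25.1 143.4] F [-3.9 -0.1  9. ] M [0.12 0.32 0.05] tilt 0.4537 roll -0.0 yaw -0.0106 gap 61.4
```

Blank is on the saddle floor. Opening.

```bash
python3 -m crank '[[0,0,2,0,0,0,58],[0,0,2,0,0,0,64],[0,0,2,0,0,0,70],[0,0,2,0,0,0,80],[0,0,2,0,0,0,94],[0,0,2,0,0,0,94],[0,0,2,0,0,0,94]]' 50 >/dev/null; python3 st.py
python3 -m crank '[[-8,0,16,0,0,0,94],[-16,0,34,0,0,0,94],[-30,0,55,0,0,0,94],[-60,0,80,0,0,0,94],[-100,0,100,0,0,0,94],[-140,0,110,0,0,0,94],[-170,0,110,0,0,0,94],[-200,40,110,0,0,0,94]]' >/dev/null; python3 st.py
python3 - <<'E'
from go import *
a=snapshot("side")[:,:,::-1]; cv2.imwrite("pics/sideD.png",a);crop("side",210,185,270,230,"pics/s29.png",img="pics/sideD.png")
a=snapshot("top")[:,:,::-1]; cv2.imwrite("pics/topD.png",a);crop("top",215,165,270,220,"pics/t29.png",img="pics/topD.png")
E
```

```text
t 34.3 pos [581.6 -25.  143.5] F [-0.9  0.2  0.3] M [0.02 0.32 0.  ] tilt 0.45 roll -0.0007 yaw -0.0105 gap 93.7
t 35.1 pos [381.8   9.4 254.6] F [1.4 1.6 0.2] M [0.12 0.32 0.08] tilt 0.453 roll 0.0011 yaw -0.0257 gap 94.3
```

View pics/s29.png

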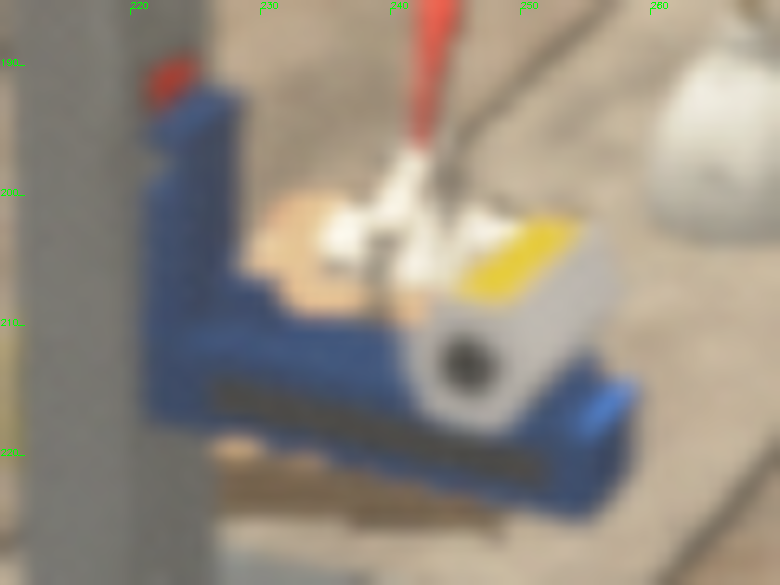

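View pics/t29.png

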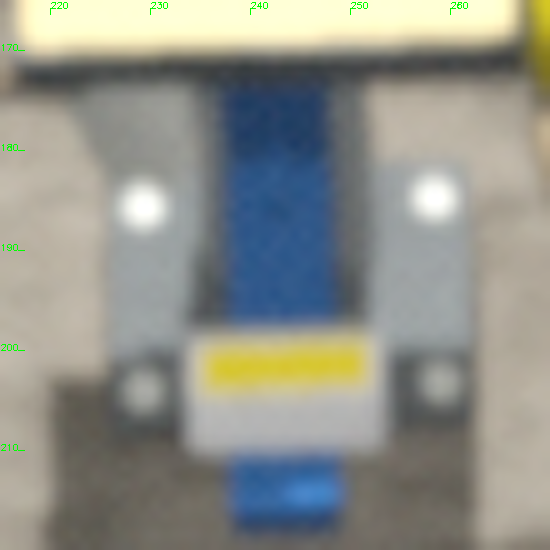

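The blank is in the saddle with yellow up, spanning cols 233.5–253 over an arm centred at 242.8. Checking with a model overlay.

```bash
python3 - <<'E'
from f3 import *
def sh(S,x,z): return [((p[0]+x,p[1],p[2]+z),(q[0]+x,q[1],q[2]+z)) for p,q in S]
b=(.6885,-.025,-.0105); S=sh(HX,-.105,.12)+sh(BR,-.075,.09)
overlay("side","pics/sideD.png",b,S,(210,185,270,230),"pics/o9.png"); overlay("top","pics/topD.png",b,S,(220,170,265,220),"pics/o10.png")
c,d=cv2.imread("pics/o9.png"),cv2.imread("pics/o10.png"); h=400
cv2.imwrite("pics/oF.png",np.hstack([cv2.resize(c,(int(c.shape[1]*h/c.shape[0]*.8),int(h*.8))),cv2.resize(d,(int(d.shape[1]*h/d.shape[0]*.8),int(h*.8)))]))
E
python3 st.py
```

```text
t 35.2 pos [377.5  17.7 252.8] F [-0.3 -0.6  0.2] M [0.   0.3  0.04] tilt 0.449 roll -0.002 yaw -0.008 gap 93.5
```

View pics/oF.png

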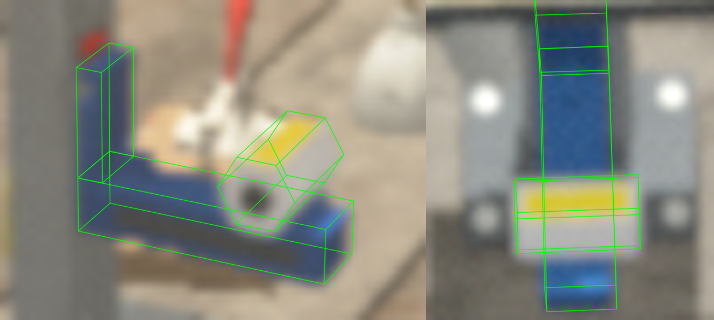

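View pics/topD.png

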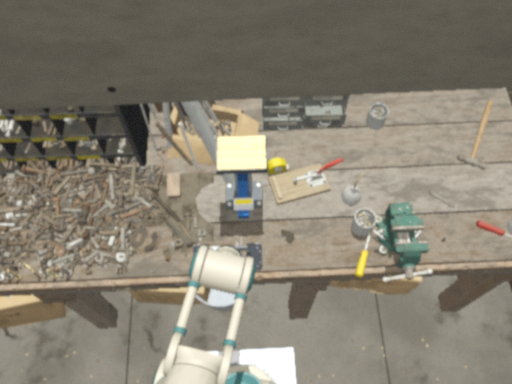

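The tape (277,165), oil can (352,193), cup (365,222), screwdriver (362,262) and wood block (172,184) are where they started. The pliers are hidden under the arm, but the hand stayed at least 0.1 m from them. I'll hand in.

```bash
python3 -m crank '[[0,0,0,0,0,0,94],[0,0,0,0,0,0,94],[0,0,0,0,0,0,94]]' | head -1; python3 -c "from station import job_done; print(job_done())"; python3 st.py
```

```text
t: 35.5
the job is handed in; nothing more can be done
None
the job is handed in; nothing more can be done
```

The bracket is hooked, pressed down and locked under the red catch. The blank lies crosswise in its saddle with the yellow flat on top. I handed in at about 35.5 s; no verdict was reported.

**Bracket:** The first press jammed because I was gripping too far from the upright's face, and the hand slid on the bracket. A 20 N pull moved it only 0.4 mm, so the claws were hooked. I regripped nearer the spine with more tilt, and it went down to a firm stop. It then held a 13 N upward pull, moving about 1 mm.

**Blank:** I gripped it by its ends, turned it 60° in the air, set it down with the yellow flat up, regripped it and laid it in the saddle.

**Last checks:**
- **Fit:** Both cameras showed the bracket and blank within about 1 px (3–4 mm) of the seated models, with the catch out above the ridge. That margin is about the size of the 4 mm limit, so it rests on the firm stop and the lift test too.
- **Small disagreements:** The upright's face came out about 4 mm nearer by touch than by camera. The blank met the saddle floor about 3 mm lower than I had computed.
- **Gripper:** It was open, clear of everything, and its force reading was about zero.
- **Other tools:** The tape measure, oil can, cup, wood block and screwdriver had not moved in the final picture. The pliers were hidden by the arm in that picture, so I did not confirm them; I believe the hand stayed well clear of them.

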